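# Lay the slicing blade into the mandoline

## Task

Fit the notched slicing blade insert to the mandoline: take it out of the stand where it is stored upright, lay it flat on the worktop with its blade face up and let go, then take it again by its two long edges and lay it in the mandoline's seat with its notch over the little pin, so that it lies fully down and flush with the deck. Do not drop it, and leave the other insert in the stand and the things round about where they are.

Things in the scene. Friction and masses are not known exactly. Their poses are not given: they have to be found in the camera images.
- blade: Insert to fit: grey plastic plate 124 long (y) x 56 wide (x) x 8 thick (z), about 0.12 kg; window 68 x 18 in its middle, crossed by a plain straight steel blade showing on the upper face (+z). Notch in the -y short end (see notch): it fits only one way up and round. Origin: centre of the underside. It stands on a long edge in the stand, +x down, +z away from the robot.
- upper_edge (a point): Middle of the blade insert's -x long edge, at mid thickness (x = -28, y = 0, z = 4 in its frame): the uppermost point while it stands in the stand, 64 above the worktop, 34 of it above the stand. If this edge is tipped over towards the robot, the insert comes to lie with its blade face up.
- comb: The other insert, of the same material, size and frame (124 x 56 x 8), but with a row of fine steel teeth along the blade and no notch; it stands the same way in the other slot of the stand and stays there.
- stand: White storage stand, fixed, 120 (x) x 140 (y) x 30 high, with two open-topped slots along y at x = -36 and x = +36, each 10 wide and 128 long, slot floor 8 above the worktop. Which slot holds which insert varies. Origin: centre of the underside.
- mandoline: White slicer with steel deck, fixed, level, 240 long (x; a bow handle adds 45 at -x) x 156 wide (y). Rails along both sides 36 high, deck 30 high; across its middle the seat. Beside the middle of the seat the deck has two finger cut-outs, 68 wide in y and reaching 66 from the centre in x, floor 6 high, for fingers holding the insert by its long edges. Origin: centre of the underside.
- seat (a point): Centre of the seat surface, 22 above the worktop; axes as the mandoline. The seat is a bar 48 wide (x) in a gap 60 wide (x), 129 long (y). The blade insert is home when its origin and axes agree with this point: underside on the seat, upper face flush with the deck. Play to the deck edges 2 in x, to the rails 2.5 in y.
- pin (a point): Foot of the single locating pin on the seat surface, at x = -10, y = -48 from the seat's centre: fixed, upright, steel, 8 diameter, 6.5 high, its top 2 tapered. The notch has 1 play on each side of it (x).
- notch (a point): Point on the blade insert's underside, x = -10, y = -48 in its frame, within the notch, that lies over the pin's foot when the insert is home. The notch is 10 wide (x), 19.5 deep (y), open at the -y end.
- onion: Onion, bystander, about 82 across and 94 high.
- garlic: Garlic bulb, bystander, about 60 across and 58 high.
- lemon: Lemon, bystander, 78 x 55 x 56, lying on the worktop.
- salt: Salt shaker, bystander, 44 across and 90 high.
Things that resemble listed ones, but are neither listed nor needed, are in the scene too. Leave any brown or orange look-alike of the blade alone.

How it is judged:
By the outcome, as a careful person would: the job done as asked, in the order asked, and still so for the second after the job is handed in, with the robot touching nothing.
It also fails if it takes over 51 s, if anything falls off the work surface, if the arm or the gripper's body presses on something with over 40 N, if the wrist force passes 120 N, or if a joint passes its speed limit or range.

## Robot

A 7-joint arm with a two-finger parallel gripper is mounted at the origin on a cart in front of the work surface, level with it; the furniture and walls round the work are solid. World frame = base frame: x ahead of the robot, y to its left, z up, the work surface at z = 0. Lengths are in m, angles in rad, forces in N, time in s.
With the tool pointing down it reaches from about 0.4 to 0.85 m from the base axis. Payload 10.4 kg.
Tool frame: the origin (TCP) lies at the centre of the arm's flange, where the gripper is bolted on; the fingertips stand bot.tips_ahead ahead of it and the grasp point (between the pads) lies 155 mm ahead of it (bot.tips_ahead is the distance from the TCP to the fingertips, in m); y points along the fingers, z is the direction in which the jaws open and shut, and the axes are right-handed (so a half turn about y gives the same grasp; the last joint's range is limited). The gripper opens to 85 mm and grips with 20 to 120 N. Pads are 22 mm wide; open, the fingers measure 114 mm over their backs; the gripper's body (76 mm by 85 mm) begins 54 mm behind the grasp point. The pads swing forward as they close: fully open they stand 13 mm farther back than shut.
Start: joints at [1.226, 0.332, -0.065, 1.46, 0.022, 1.35, -0.088], TCP at [0.198, -0.593, 0.405] pointing down, gripper open.
Joint ranges: [-2.6, 2.6], [-0.5, 2.12], [-1.47, 1.34], [0.16, 2.42], [-1.27, 4.41], [0.06, 2.06], [-2.6, 2.6]. Speed limits (rad/s): [2.22, 2.22, 2.79, 2.79, 3.14, 3.14, 3.14].

## Interface

Orientations are given as a unit quaternion [x, y, z, w].
In Python, from plant import bot gives the robot as it stands.
- The arm moves only by the tool play_rows, never from a script. Its argument "rows" is one flat list of numbers, 6 for each row, row after row: the shift along the tool's x, y, z in m, then the turn, a rotation vector about the tool's x, y, z in degrees. A call has exactly 5 rows; each row is the pose to reach, as a shift and turn from the pose commanded when the call began, along the tool's axes at that moment; what a row does not reach only later rows make up. A row lasts 1/10 s, in which the tool goes at most 50 mm and 8.59 degrees, less where a joint would pass 70% of its speed; a pose out of reach is approached as far as the arm can. A call with a gripper value outside its range is refused whole. "claw" is the closure in counts, from 0 (fully open) to 255 (shut), set as the call begins (left out, the last holds). The fingers move at their own pace and stop on an object; "newtons" is the grip in N (left out, the last holds). Time passes only in rows, so rows that repeat a pose let the fingers close, or fill a call up. It gives the time, the measured TCP pose, the force and the opening at its end, in the units of the state.
- bot.read_state(): the state, without advancing time (a new reading comes with each control period).
- bot.get_image(name): name is "side" or "top" or "wrist"; returns a dict with "img" (400x640x3 uint8, red, green, blue), "fx", "fy", "cx", "cy" (pixels), "D" ([k1, k2, p1, p2, k3] as OpenCV has them; the pictures are not rectified), "extrinsics" (4x4, takes a point from world to camera coordinates). Camera axes: x right, y down, z forward; pixel columns grow to the right and rows downward; lengths in m; the calibration is good to about 2 mm. A picture is of the moment at which its call begins. There is no depth.
- bot.sign_off(): hands the job in, once; it reports no verdict.
The state is a dict: "time": time; "qpos": joint angles; "qvel": joint speeds; "effort": joint torques, N m; "position": TCP position; "orientation": TCP orientation; "ft_force": force on the tool from outside, world axes, zero at the start; "ft_torque": the same for the moment, N m; "grip_width": finger opening in m.
Only numpy, scipy, OpenCV 4.12 (cv2) and the standard library are available. Lean on these libraries where they do the work, as an engineer would, in place of code of your own. Each camera call takes 0.05 s, during which the arm holds its last target.

## Working session

There is one attempt and no reset: what is moved stays moved. The work goes in short steps, Python scripts to look and compute and a tool call to move; the robot and the scene stay as the last step left them, time stands still between calls to the robot, and variables do not carry over. Pictures are saved under pics/ and viewed, and the job is handed in when it is done.

Besides the shell and the picture viewer there is one more tool, called after "Request:" as name(argument=value, ...) on one line, values as JSON. play_rows: Moves the arm, as the interface text tells. Its arguments: {"type":"object","properties":{"rows":{"type":"array"},"claw":{"type":"number"},"newtons":{"type":"number"}},"required":["rows"]}

```bash
mkdir -p pics; ls
cat > h.py <<'E'
import numpy as np, cv2
from plant import bot
from scipy.spatial.transform import Rotation as R
def K(c): return np.array([[c['fx'],0,c['cx']],[0,c['fy'],c['cy']],[0,0,1.]]), np.array(c['D'],float)
def ray(c,px):
    k,d=K(c); u=cv2.undistortPoints(np.array(px,float).reshape(-1,1,2),k,d).reshape(-1,2)
    E=np.array(c['extrinsics']); Rm=E[:3,:3]; o=-Rm.T@E[:3,3]
    return o,(np.c_[u,np.ones(len(u))])@Rm
def plane(c,px,z):
    o,v=ray(c,px); return o+v*((z-o[2])/v[:,2])[:,None]
def proj(c,P):
    k,d=K(c);E=np.array(c['extrinsics'])
    return cv2.projectPoints(np.array(P,float).reshape(-1,1,3),cv2.Rodrigues(E[:3,:3])[0],E[:3,3],k,d)[0].reshape(-1,2)
def save(c,name): cv2.imwrite('pics/'+name,c['img'][:,:,::-1])
E
python3 - <<'E'
from h import *
import pickle
s=bot.read_state()
for k,v in s.items(): print(k,np.round(v,4))
print(bot.tips_ahead)
for n in ['side','top','wrist']:
    c=bot.get_image(n); save(c,n+'0.png'); pickle.dump(c,open(n+'0.pkl','wb'))
    E=np.array(c['extrinsics']); print(n,c['fx'],-E[:3,:3].T@E[:3,3],E[:3,:3].round(2).tolist(),c['D'])
E
```

```text
pics
time 0.0
qpos [ 1.2264  0.3329 -0.0647  1.4609  0.0216  1.3499 -0.0885]
qvel [ 0.0011  0.0011  0.0009  0.002   0.0009  0.0021 -0.0002]
effort [-1.40000e-03 -6.25447e+01  4.81000e-02 -3.91603e+01  1.60000e-02
  1.00000e-02  0.00000e+00]
position [ 0.1976 -0.5928  0.4039]
orientation [-0.1134  0.6985 -0.6975  0.1132]
ft_force [ 0.4093 -0.414  -0.9044]
ft_torque [-0.0137  0.0182 -0.0235]
grip_width 0.0853
0.1734
side 389.9591009296015 [ 0.75936081 -0.70723864  0.91433573] [[0.94, 0.35, 0.02], [0.29, -0.73, -0.62], [-0.2, 0.58, -0.79]] [-0.00545458  0.          0.          0.          0.        ]
top 430.24802842003834 [ 0.30701606 -0.08979089  1.31042706] [[0.06, -1.0, -0.0], [-0.98, -0.06, -0.2], [0.2, 0.01, -0.98]] [0.02153637 0.         0.         0.         0.        ]
wrist 297.7189815665769 [ 0.26985501 -0.56797529  0.37320855] [[0.32, -0.95, -0.0], [-0.91, -0.3, 0.3], [-0.28, -0.09, -0.95]] [-0.01718489  0.          0.          0.          0.        ]
```

View pics/side0.png

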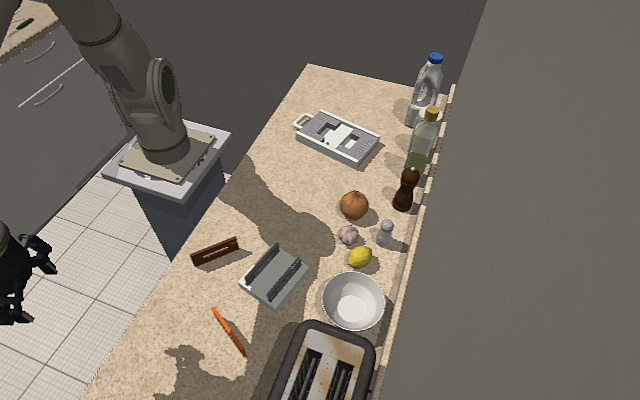

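View pics/top0.png

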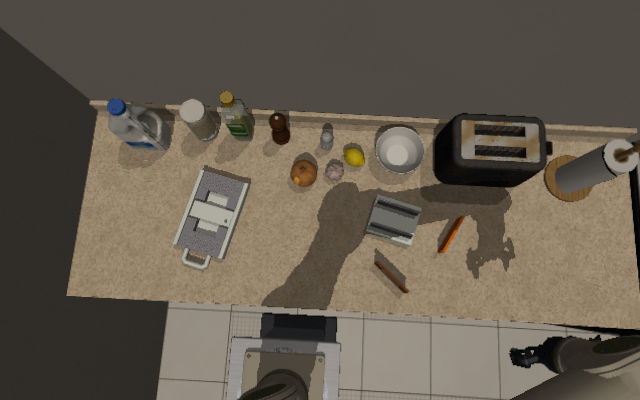

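View pics/wrist0.png

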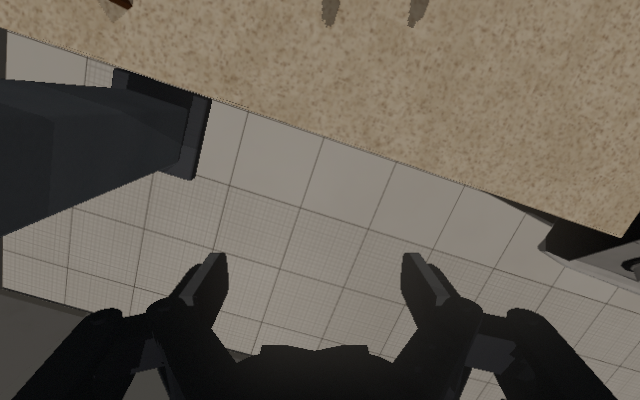

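The side picture shows the stand with two inserts at about (273,275), the mandoline at (338,137), and a brown look-alike at (215,252) and an orange one at (229,332). In the top picture the stand is at (393,221) and the mandoline at (212,214). I'm enlarging both.

Run:
```python
from h import *
import pickle
def crop(n,x0,y0,x1,y1,f):
    c=pickle.load(open(n+'0.pkl','rb'));return cv2.resize(c['img'][y0:y1,x0:x1,::-1],None,fx=f,fy=f,interpolation=cv2.INTER_CUBIC)
a=crop('side',230,230,320,315,8)[:560,:720];b=crop('top',355,185,430,255,8)
cv2.imwrite('pics/c_side.png',a);cv2.imwrite('pics/c_top.png',b)
cv2.imwrite('pics/c_mtop.png',crop('top',165,160,260,275,5));cv2.imwrite('pics/c_mside.png',crop('side',285,100,385,170,8))
```

```text
(no output)
```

View pics/c_side.png

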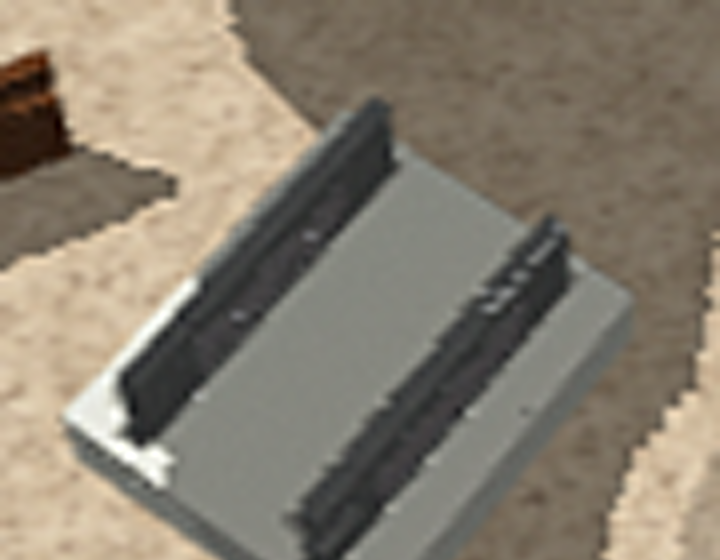

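View pics/c_top.png

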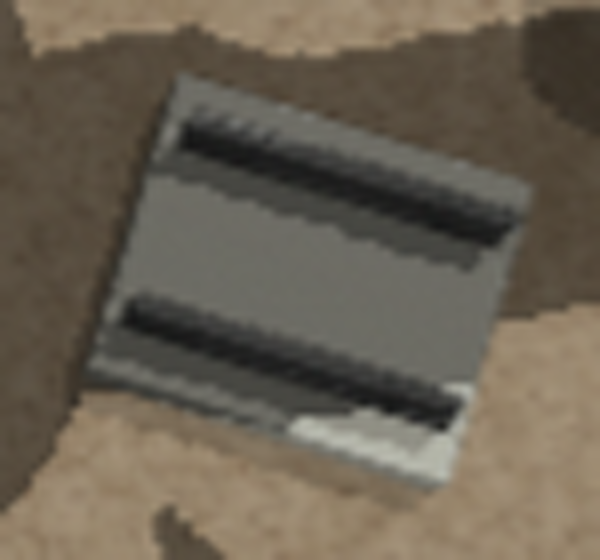

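View pics/c_mtop.png

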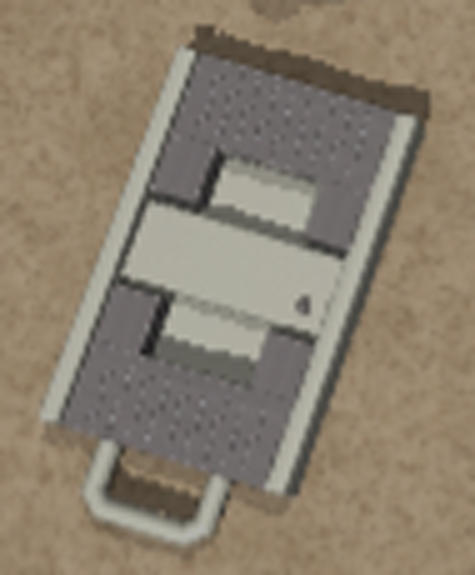

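View pics/c_mside.png

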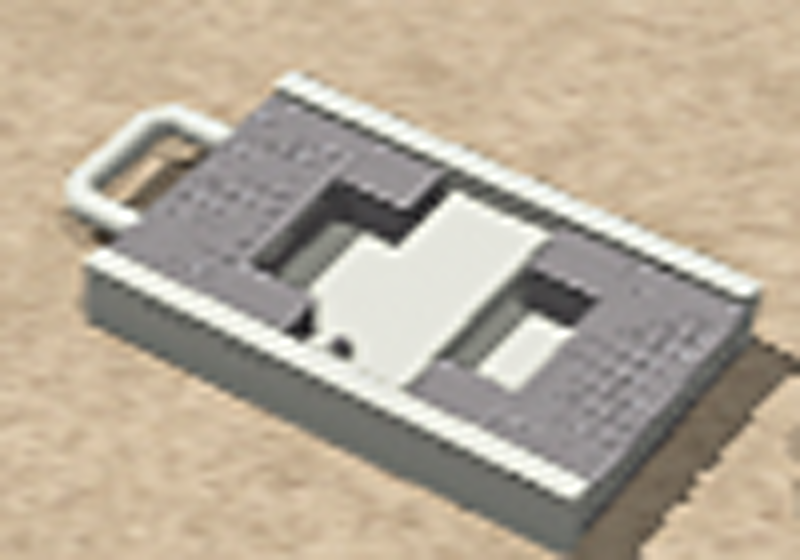

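The near insert, at (305,265) in the side view, shows a plain window band. The far one, at (285,280), has a light, broken dash pattern that suggests teeth. The pin shows as a dark dot at top (226,220) and side (328,143). Next I'll measure the stand and mandoline, then confirm the inserts with a closer wrist view.

Run:
```python
from h import *
import pickle
print([a for a in dir(bot) if not a.startswith('_')])
T=pickle.load(open('top0.pkl','rb'));S=pickle.load(open('side0.pkl','rb'))
# stand corners top face z=.03 in top crop (x/8+355, y/8+185)
def cr(p,x0,y0,f): return np.array(p)/f+[x0,y0]-0.5+0.5/f
st=cr([[183,73],[533,187],[443,493],[88,368]],355,185,8)
# last two partly: near edge of the top face
print('stand top corners(top cam)',plane(T,st,.03).round(4)[:,:2].tolist())
ss=cr([[400,145],[632,300],[68,415]],230,230,8)
print('stand side cam',plane(S,ss,.03).round(4)[:,:2].tolist())
# insert upper edges at z=.064
it=cr([[190,125],[520,220],[130,300],[460,400]],355,185,8)
print('ins tops',plane(T,it,.064).round(4)[:,:2].tolist())
is_=cr([[378,98],[122,380],[552,215],[300,510]],230,230,8)
print('ins tops side',plane(S,is_,.064).round(4)[:,:2].tolist())
# mandoline rail corners z=.036: 
mt=cr([[185,47],[418,115],[283,493],[50,420]],165,160,5)
print('mand top',plane(T,mt,.036).round(4)[:,:2].tolist())
ms=cr([[290,72],[762,290],[575,495],[88,258]],285,100,8)
print('mand side',plane(S,ms,.036).round(4)[:,:2].tolist())
print('pin',plane(T,cr([[305,305]],165,160,5),.0255),plane(S,cr([[342,347]],285,100,8),.0255))
```

```text
['MotionError', 'get_image', 'read_state', 'sign_off', 'tips_ahead']
stand top corners(top cam) [[0.592, -0.2486], [0.5555, -0.3816], [0.4382, -0.3495], [0.4772, -0.2165]]
stand side cam [[0.5024, -0.2258], [0.5943, -0.2519], [0.4456, -0.3523]]
ins tops [[0.5649, -0.2475], [0.5363, -0.3692], [0.4985, -0.2276], [0.4687, -0.3482]]
ins tops side [[0.4987, -0.2308], [0.4675, -0.3498], [0.5667, -0.2506], [0.5348, -0.3688]]
mand top [[0.6373, 0.292], [0.6028, 0.146], [0.3709, 0.2044], [0.4059, 0.3459]]
mand side [[0.4108, 0.3491], [0.6412, 0.2884], [0.6025, 0.1462], [0.3738, 0.2032]]
pin [[0.48405767 0.2052691  0.0255    ]] [[0.48684599 0.20234247 0.0255    ]]
```

```bash
cat >> h.py <<'E'
def go(p,y,z,point=0.0):
    """target world position p for the point `point` m ahead of TCP; tool y,z axes in world"""
    s=bot.read_state(); R0=R.from_quat(s['orientation']).as_matrix()
    y=np.array(y,float);y/=np.linalg.norm(y);z=np.array(z,float);z-=y*(z@y);z/=np.linalg.norm(z)
    Rt=np.c_[np.cross(y,z),y,z]; t=np.array(p)-y*point
    d=R0.T@(t-s['position']); r=R.from_matrix(R0.T@Rt).as_rotvec(degrees=True)
    print('t',s['time'],'shift',d.round(4).tolist(),'turn',r.round(2).tolist(),'|d|',np.linalg.norm(d).round(3),'|r|',np.linalg.norm(r).round(1))
def dirn(a): a=np.radians(a); return np.array([np.cos(a),np.sin(a),0])
def st():
    s=bot.read_state(); M=R.from_quat(s['orientation']).as_matrix()
    print('t',s['time'],'tcp',s['position'].round(4) if hasattr(s['position'],'round') else np.round(s['position'],4),'x',M[:,0].round(3),'y',M[:,1].round(3),'z',M[:,2].round(3),'F',np.round(s['ft_force'],2),'w',round(float(s['grip_width']),4),'q',np.round(s['qpos'],3),'tips',bot.tips_ahead)
    return s
E
python3 - <<'E'
from h import *
st()
go([.60,-.33,.42],[0,0,-1],-dirn(-14.3)); go([.60,-.33,.42],[0,0,-1],dirn(-14.3))
E
```

```text
t 0.15 tcp [ 0.1976 -0.5928  0.4041] x [-0.949 -0.316  0.   ] y [-0.     0.001 -1.   ] z [ 0.316 -0.949 -0.001] F [-0.01  0.52  0.57] w 0.0852 q [ 1.226  0.333 -0.065  1.461  0.022  1.35  -0.088] tips 0.1734
t 0.15 shift [-0.4648, -0.0158, -0.1221] turn [0.03, 122.74, 0.07] |d| 0.481 |r| 122.7
t 0.15 shift [-0.4648, -0.0158, -0.1221] turn [0.06, -57.26, -0.03] |d| 0.481 |r| 57.3
```

Request:
play_rows(rows=[-0.09,0,-0.024,0,-8,0,-0.18,-0.01,-0.048,0,-16,0,-0.27,-0.016,-0.07,0,-24,0,-0.36,-0.016,-0.095,0,-32,0,-0.465,-0.016,-0.122,0,-40,0], claw=130)

```text
time: 0.65
position: [0.4081, -0.4549, 0.4152]
orientation: [0.347, -0.616, 0.616, -0.347]
ft_force: [0.1, -1.0, -0.2]
grip_width: 0.042
```

Run:
```python
from h import *
st()
go([.60,-.33,.40],[0,0,-1],dirn(-14.3))
```

```text
t 0.65 tcp [ 0.4081 -0.4549  0.4152] x [-0.519 -0.855  0.   ] y [ 0. -0. -1.] z [ 0.855 -0.519  0.   ] F [ 0.13 -0.97 -0.24] w 0.042 q [ 0.992  0.312 -0.285  1.473  0.088  1.369  0.156] tips 0.1734
t 0.65 shift [-0.2064, 0.0152, 0.0993] turn [-0.01, -16.94, 0.01] |d| 0.23 |r| 16.9
```

Request:
play_rows(rows=[-0.05,0.005,0.025,0,-6,0,-0.1,0.01,0.05,0,-12,0,-0.15,0.015,0.075,0,-17,0,-0.206,0.015,0.1,0,-17,0,-0.206,0.015,0.1,0,-17,0])

```text
time: 1.15
position: [0.6026, -0.3295, 0.3992]
orientation: [-0.433, 0.559, -0.558, 0.434]
ft_force: [0.8, 0.3, -0.7]
grip_width: 0.0422
```

Run:
```python
from h import *
import pickle
st()
c=bot.get_image('wrist'); pickle.dump(c,open('w1.pkl','wb'));save(c,'w1.png')
print(proj(c,[[.4833,-.289,.064],[.468,-.349,.064],[.536,-.369,.064]]))
```

```text
t 1.15 tcp [ 0.6026 -0.3295  0.3992] x [-0.247 -0.969 -0.002] y [ 0.     0.002 -1.   ] z [ 0.969 -0.247 -0.   ] F [ 0.84  0.35 -0.68] w 0.0422 q [ 0.702  0.503 -0.398  1.264  0.188  1.412  0.069] tips 0.1734
[[194.63624644 174.21239999]
 [201.32363102 228.92821312]
 [265.23616018 231.08893453]]
```

View pics/w1.png

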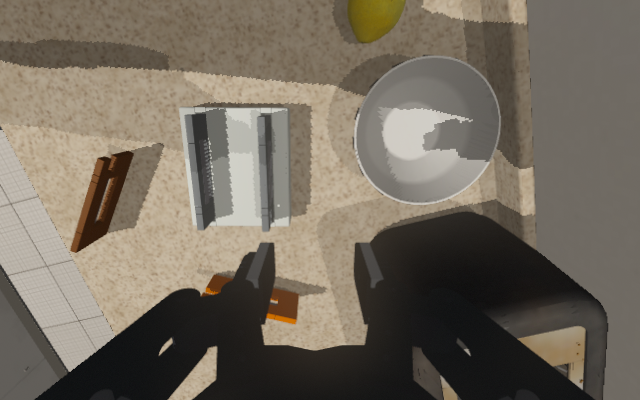

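The near insert, at (200,170), now seems to show a row of teeth near (208,160). The far one is at (266,172). I'm enlarging that crop to decide.

Run:
```python
from h import *
import pickle
c=pickle.load(open('w1.pkl','rb'))
cv2.imwrite('pics/w1c.png',cv2.resize(c['img'][100:235,170:300,::-1],None,fx=4.4,fy=4.4,interpolation=cv2.INTER_CUBIC))
```

```text
(no output)
```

View pics/w1c.png

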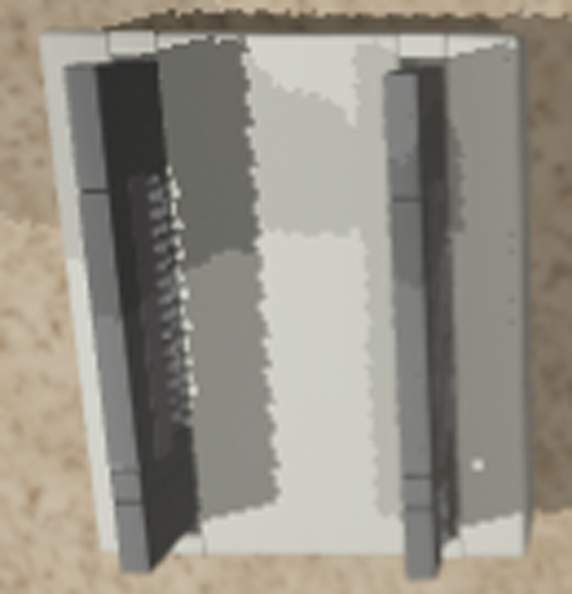

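Near insert: crop column 150–190 shows a row of teeth, so it is the comb. Far insert: plain face, so it is the blade candidate. I'll take one more view from farther out to see its face and notch.

Request:
play_rows(rows=[0,0.01,0.04,0,0,0,0,0.015,0.08,0,0,0,0,0.02,0.12,0,0,0,0,0.02,0.13,0,0,0,0,0.02,0.13,0,0,0])

```text
time: 1.7
position: [0.7268, -0.3654, 0.3771]
orientation: [-0.433, 0.56, -0.558, 0.433]
ft_force: [-0.5, 0.2, 0.0]
grip_width: 0.0419
```

Run:
```python
from h import *
import pickle
st()
c=bot.get_image('wrist'); pickle.dump(c,open('w2.pkl','wb'))
p=proj(c,[[.55,-.31,.05]])[0].astype(int);print(p)
x0=max(p[0]-75,0)
cv2.imwrite('pics/w2c.png',cv2.resize(c['img'][p[1]-70:p[1]+70,x0:x0+130,::-1],None,fx=4.2,fy=4.2,interpolation=cv2.INTER_CUBIC)); print(x0,p[1]-70)
```

```text
t 1.7 tcp [ 0.7268 -0.3654  0.3771] x [-0.25  -0.968 -0.001] y [-0.002  0.002 -1.   ] z [ 0.968 -0.25  -0.003] F [-0.47  0.2   0.04] w 0.0419 q [ 0.56   0.827 -0.353  0.796  0.256  1.555  0.058] tips 0.1734
[135 175]
60 105
```

View pics/w2c.png

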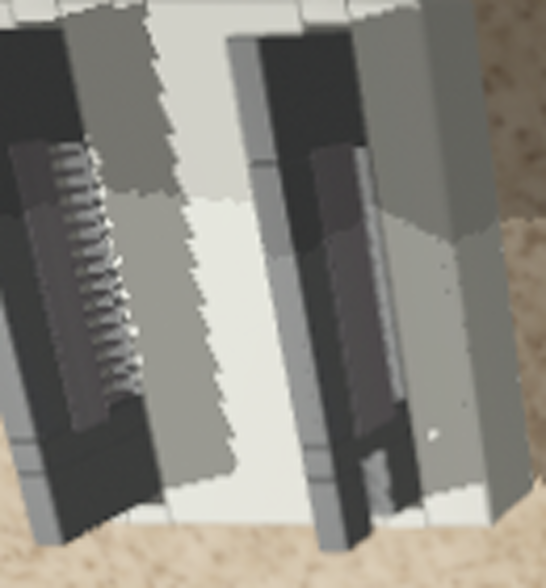

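Confirmed. The right-hand (far) insert has a plain blade and the notch at crop (375,480), so it is the insert to fit. The left (near) one is the toothed comb and stays. Now I'll refine the blade's pose.

Run:
```python
from h import *
import pickle
def cr(p,x0,y0,f): return np.array(p)/f+[x0,y0]-0.5+0.5/f
c=pickle.load(open('w1.pkl','rb'))
q=plane(c,cr([[384,72],[416,72],[404,578],[437,578]],170,100,4.4),.064)[:,:2];print(q.round(4).tolist())
a,b=(q[0]+q[1])/2,(q[2]+q[3])/2; print((a+b)/2,np.degrees(np.arctan2(-(a-b)[0],(a-b)[1])),np.linalg.norm(a-b))
c=pickle.load(open('w2.pkl','rb'))
q=plane(c,cr([[226,38],[258,38],[322,552],[350,548]],60,105,4.2),.064)[:,:2];print(q.round(4).tolist())
a,b=(q[0]+q[1])/2,(q[2]+q[3])/2; print((a+b)/2,np.degrees(np.arctan2(-(a-b)[0],(a-b)[1])),np.linalg.norm(a-b))
# stand by w1
q=plane(pickle.load(open('w1.pkl','rb')),cr([[40,35],[522,38],[525,553]],170,100,4.4),.03)[:,:2];print(q.round(4).tolist())
```

```text
[[0.5643, -0.2492], [0.5712, -0.251], [0.5319, -0.3678], [0.54, -0.3699]]
[ 0.55186486 -0.30945571] -14.9708707073431 0.12297609078308247
[[0.5645, -0.2498], [0.5714, -0.2516], [0.5332, -0.3685], [0.5405, -0.3693]]
[ 0.55240503 -0.30979666] -14.718955577571823 0.12220446569524097
[[0.4778, -0.2186], [0.5935, -0.2493], [0.5569, -0.3816]]
```

Run:
```python
from h import *
go([.552,-.3095,.265],[0,0,-1],dirn(-15))
```

```text
t 1.75 shift [-0.0106, 0.1139, -0.1822] turn [0.09, 0.46, -0.03] |d| 0.215 |r| 0.5
```

Request:
play_rows(rows=[-0.003,0.015,-0.04,0,0,0,-0.006,0.035,-0.08,0,0,0,-0.01,0.065,-0.12,0,0,0,-0.01,0.09,-0.16,0,0.4,0,-0.011,0.114,-0.182,0,0.4,0])

```text
time: 2.25
position: [0.5479, -0.3094, 0.2663]
orientation: [0.431, -0.561, 0.562, -0.429]
ft_force: [1.6, 0.3, 0.2]
grip_width: 0.0422
```

Request:
play_rows(rows=[0,0,0,0,0,0,0,0,0,0,0,0,0,0,0,0,0,0,0,0,0,0,0,0,0,0,0,0,0,0])

```text
time: 2.75
position: [0.5529, -0.3094, 0.2667]
orientation: [0.43, -0.56, 0.561, -0.431]
ft_force: [0.1, -0.6, -0.2]
grip_width: 0.0418
```

Run:
```python
from h import *
import pickle
st(); go([.552,-.3095,.2154],[0,0,-1],dirn(-15))
c=bot.get_image('wrist'); pickle.dump(c,open('w3.pkl','wb'));save(c,'w3.png')
```

```text
t 2.75 tcp [ 0.5529 -0.3094  0.2667] x [-0.258 -0.966  0.   ] y [ 0.001 -0.    -1.   ] z [ 0.966 -0.258  0.001] F [ 0.12 -0.55 -0.19] w 0.0418 q [ 0.749  0.489 -0.406  1.576  0.208  1.119  0.034] tips 0.1734
t 2.75 shift [0.0003, 0.0513, -0.0009] turn [-0.08, 0.05, 0.01] |d| 0.051 |r| 0.1
```

View pics/w3.png

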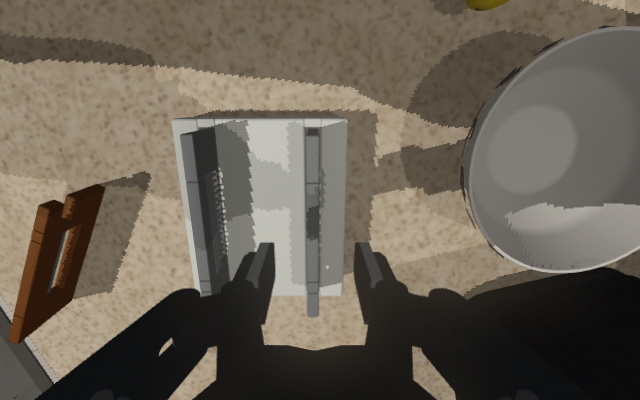

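The blade (column 312) is centred between the pads (270 and 360), and the comb is clear on the left. Descending.

Request:
play_rows(rows=[0,0.015,-0.001,0,0,0,0,0.03,-0.001,0,0,0,0,0.042,-0.001,0,0,0,0,0.05,-0.001,0,0,0,0,0.051,-0.001,0,0,0])

```text
time: 3.3
position: [0.5507, -0.3089, 0.2132]
orientation: [-0.431, 0.562, -0.56, 0.43]
ft_force: [0.2, -0.5, -0.8]
grip_width: 0.0418
```

Request:
play_rows(rows=[0,0,0,0,0,0,0,0,0,0,0,0,0,0,0,0,0,0,0,0,0,0,0,0,0,0,0,0,0,0], claw=255, newtons=50)

```text
time: 3.8
position: [0.5515, -0.3092, 0.2158]
orientation: [0.43, -0.56, 0.561, -0.431]
ft_force: [1.0, -0.7, 3.8]
grip_width: 0.0067
```

Run:
```python
from h import *
import pickle
st()
c=bot.get_image('wrist'); pickle.dump(c,open('w4.pkl','wb'));save(c,'w4.png')
```

```text
t 3.8 tcp [ 0.5515 -0.3092  0.2158] x [-0.258 -0.966  0.   ] y [ 0.001 -0.001 -1.   ] z [ 0.966 -0.258  0.001] F [ 0.95 -0.71  3.78] w 0.0067 q [ 0.741  0.543 -0.393  1.615  0.233  1.029  0.016] tips 0.1734
```

View pics/w4.png

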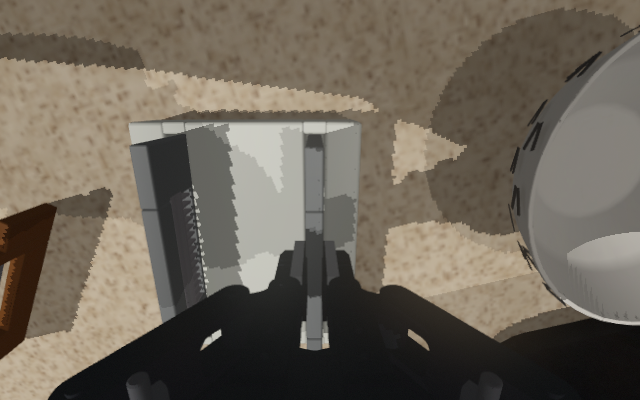

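The grip is on (6.7 mm opening) and the insert is centred in the pads. Lifting straight out of the slot.

Request:
play_rows(rows=[0,-0.008,0,0,0,0,0,-0.025,0,0,0,0,0,-0.05,0,0,0,0,0,-0.08,0,0,0,0,0,-0.11,0,0,0,0])

```text
time: 4.35
position: [0.5507, -0.309, 0.3264]
orientation: [-0.431, 0.561, -0.56, 0.43]
ft_force: [0.4, -1.0, -2.3]
grip_width: 0.0067
```

```bash
cat > kin.py <<'E'
import itertools,numpy as np
from scipy.spatial.transform import Rotation as R
D=[([1.226,.333,-.065,1.461,.022,1.35,-.088],[.1976,-.5928,.4041],[[-.949,-.316,0],[0,.001,-1],[.316,-.949,-.001]]),
([.992,.312,-.285,1.473,.088,1.369,.156],[.4081,-.4549,.4152],[[-.519,-.855,0],[0,0,-1],[.855,-.519,0]]),
([.702,.503,-.398,1.264,.188,1.412,.069],[.6026,-.3295,.3992],[[-.247,-.969,-.002],[0,.002,-1],[.969,-.247,0]]),
([.56,.827,-.353,.796,.256,1.555,.058],[.7268,-.3654,.3771],[[-.25,-.968,-.001],[-.002,.002,-1],[.968,-.25,-.003]]),
([.749,.489,-.406,1.576,.208,1.119,.034],[.5529,-.3094,.2667],[[-.258,-.966,0],[.001,0,-1],[.966,-.258,.001]]),
([.741,.543,-.393,1.615,.233,1.029,.016],[.5515,-.3092,.2158],[[-.258,-.966,0],[.001,-.001,-1],[.966,-.258,.001]])]
def chain(q,s):
    Rs=[];A=np.eye(3)
    for i in range(7):
        A=A@R.from_euler('z' if i%2==0 else 'y',s[i]*q[i]).as_matrix();Rs.append(A)
    return Rs
def fit(D):
    best=None
    for s in itertools.product([1,-1],repeat=7):
        C=[chain(q,s)[-1].T@np.array(M).T for q,p,M in D]
        m=np.mean(C,0);e=max(np.abs(c-m).max() for c in C)
        if best is None or e<best[0]: best=(e,s,m)
        if e<.02: print(s,round(e,4))
    return best
if __name__=='__main__':
    e,s,m=fit(D);print(e,s,m.round(2).tolist())
E
python3 kin.py
python3 - <<'E'
from h import *
import pickle
st()
T=pickle.load(open('top0.pkl','rb'))
print(plane(T,[[304,183],[336,178],[354,164],[376,264],[408,290],[440,252],[80,300],[320,305],[560,318]],0.0).round(3)[:,:2].tolist())
E
```

```text
(-1, 1, -1, 1, -1, 1, -1) 0.0016
(-1, -1, -1, -1, -1, -1, -1) 0.0058
0.0016461785773549669 (-1, 1, -1, 1, -1, 1, -1) [[0.0, -0.0, -1.0], [-1.0, -0.0, -0.0], [-0.0, 1.0, -0.0]]
t 4.35 tcp [ 0.5507 -0.309   0.3264] x [-0.258 -0.966 -0.   ] y [-0.001  0.001 -1.   ] z [ 0.966 -0.258 -0.001] F [ 0.37 -1.02 -2.31] w 0.0067 q [ 0.758  0.431 -0.417  1.523  0.18   1.227  0.053] tips 0.1734
[[0.62, -0.022], [0.642, -0.121], [0.69, -0.175], [0.382, -0.254], [0.311, -0.352], [0.429, -0.446], [0.229, 0.614], [0.253, -0.093], [0.258, -0.794]]
```

```bash
cat >> kin.py <<'E'
D.append(([.758,.431,-.417,1.523,.18,1.227,.053],[.5507,-.309,.3264],[[-.258,-.966,0],[-.001,.001,-1],[.966,-.258,-.001]]))
S=(-1,1,-1,1,-1,1,-1); CT=np.array([[0,0,-1],[-1,0,0],[0,1,0.]])
def rows(q):
    Rs=chain(q,S)
    return np.c_[[0,0,1.],Rs[1][:,0],Rs[1][:,2],Rs[3][:,0],Rs[3][:,2],Rs[5][:,0],Rs[5][:,2]]
A=np.vstack([rows(q) for q,p,M in D]);b=np.concatenate([p for q,p,M in D])
L=np.linalg.lstsq(np.vstack([A,1e-3*np.eye(7)]),np.r_[b,1e-3*np.array([.3,0,.4,0,.4,.08,.1])],rcond=None)[0]
res=np.abs(A@L-b).max()
LO=np.array([-2.6,-.5,-1.47,.16,-1.27,.06,-2.6]);HI=np.array([2.6,2.12,1.34,2.42,4.41,2.06,2.6])
def fk(q): return rows(q)@L, chain(q,S)[-1]@CT
def ik(p,y,z,q0,n=0):
    from scipy.optimize import least_squares
    y=np.array(y,float);y/=np.linalg.norm(y);z=np.array(z,float);z-=y*(z@y);z/=np.linalg.norm(z)
    Rt=np.c_[np.cross(y,z),y,z]
    f=lambda q:(lambda P:np.r_[(P[0]-p)*10,R.from_matrix(P[1].T@Rt).as_rotvec()*3,.01*(q-q0)])(fk(q))
    r=least_squares(f,np.clip(q0,LO+.01,HI-.01),bounds=(LO,HI));P=fk(r.x)
    return r.x,np.linalg.norm(P[0]-p),R.from_matrix(P[1].T@Rt).magnitude()
E
python3 - <<'E'
from kin import *
print(L.round(3),res)
q0=np.array(D[-1][0])
th=np.radians(30)
for az in (0,-14,):
  for side,tn in ((1,'left'),(-1,'right')):
    a=np.radians(az);rad=np.array([np.cos(a),np.sin(a),0]);t=side*np.array([-np.sin(a),np.cos(a),0])
    y=t*np.cos(th)+np.array([0,0,-np.sin(th)]); z=t*np.sin(th)+np.array([0,0,np.cos(th)])
    for X in (.45,.5):
      c=np.array([X,0,0.]); edge=c+t*.028; tcp=edge-y*(.034+.1734)+z*.004
      for g in (q0,q0+[0,0,0,0,1.2*side,0,-1.5],q0+[0,0,0,0,1.2,0,1.5],q0+[0,0,0,0,-1.2,0,1.5],q0+[0,0,0,0,-1.2,0,-1.5]):
        q,e,r=ik(tcp,y,z,g)
        if e<.003 and r<.02: print(az,tn,X,'tcp',tcp.round(3),'q',q.round(2))
E
```

```text
[-4.634  0.07   0.47  -0.049  0.502  0.103 -4.69 ] 0.03868024290334471
```

Run:
```python
from kin import *
def fitp(w,cols):
    def rows(q):
        Rs=chain(q,S); return np.c_[np.array([0,0,1.]),Rs[1],Rs[3],Rs[5],Rs[0][:,:2]][:,cols]
    A=np.vstack([rows(q) for q,p,M in D]);b=np.concatenate([p for q,p,M in D])
    pr=np.array([.3,0,0,.4,0,0,.4,.08,0,.1,0,0])[cols]
    x=np.linalg.lstsq(np.vstack([A,w*np.eye(len(cols))]),np.r_[b,w*pr],rcond=None)[0]
    print(w,dict(zip(cols,x.round(3))),np.abs(A@x-b).max().round(4)); print((A@x-b).reshape(-1,3).round(3).tolist())
for w in (.1,.02): 
    fitp(w,[0,1,3,4,6,7,9]); fitp(w,list(range(12)))
```

```text
0.1 {0: np.float64(0.228), 1: np.float64(0.075), 3: np.float64(0.492), 4: np.float64(-0.027), 6: np.float64(0.51), 7: np.float64(0.115), 9: np.float64(0.165)} 0.0355
[[0.036, 0.018, 0.013], [0.01, 0.014, 0.016], [0.001, 0.006, 0.003], [-0.002, 0.019, -0.02], [0.004, -0.002, -0.004], [0.005, -0.004, -0.011], [0.003, 0.001, 0.004]]
0.1 {0: np.float64(0.25), 1: np.float64(0.003), 2: np.float64(-0.007), 3: np.float64(0.442), 4: np.float64(0.006), 5: np.float64(-0.021), 6: np.float64(0.49), 7: np.float64(0.006), 8: np.float64(-0.009), 9: np.float64(0.149), 10: np.float64(0.005), 11: np.float64(-0.007)} 0.0023
[[0.001, 0.001, -0.001], [0.0, -0.001, -0.0], [0.0, -0.0, 0.0], [-0.001, 0.002, 0.0], [-0.001, -0.0, 0.0], [-0.001, -0.001, 0.001], [0.0, -0.001, 0.0]]
0.02 {0: np.float64(0.145), 1: np.float64(0.072), 3: np.float64(0.498), 4: np.float64(-0.029), 6: np.float64(0.517), 7: np.float64(0.122), 9: np.float64(0.089)} 0.0352
[[0.035, 0.019, 0.013], [0.009, 0.015, 0.017], [0.001, 0.006, 0.004], [-0.001, 0.017, -0.019], [0.004, -0.002, -0.005], [0.005, -0.005, -0.013], [0.002, 0.0, 0.004]]
0.02 {0: np.float64(0.244), 1: np.float64(-0.002), 2: np.float64(-0.011), 3: np.float64(0.448), 4: np.float64(-0.001), 5: np.float64(-0.026), 6: np.float64(0.49), 7: np.float64(-0.001), 8: np.float64(0.001), 9: np.float64(0.155), 10: np.float64(0.001), 11: np.float64(-0.011)} 0.0004
[[0.0, 0.0, -0.0], [-0.0, -0.0, 0.0], [-0.0, 0.0, 0.0], [0.0, 0.0, -0.0], [-0.0, 0.0, -0.0], [-0.0, -0.0, 0.0], [0.0, 0.0, 0.0]]
```

```bash
python3 - <<'E'
s=open('kin.py').read()
s=s.replace("    return np.c_[[0,0,1.],Rs[1][:,0],Rs[1][:,2],Rs[3][:,0],Rs[3][:,2],Rs[5][:,0],Rs[5][:,2]]","    return np.c_[np.array([0,0,1.]),Rs[1],Rs[3],Rs[5],Rs[0][:,:2]]")
s=s.replace("np.vstack([A,1e-3*np.eye(7)]),np.r_[b,1e-3*np.array([.3,0,.4,0,.4,.08,.1])]","np.vstack([A,.02*np.eye(12)]),np.r_[b,.02*np.array([.3,0,0,.45,0,0,.49,0,0,.2,0,0])]")
open('kin.py','w').write(s)
E
cat > t1.py <<'E'
from kin import *
print(L.round(3),res)
q0=np.array(D[-1][0])
for deg in (30,):
 th=np.radians(deg)
 for az in (0,-14):
  for side,tn in ((1,'left'),(-1,'right')):
    a=np.radians(az);t=side*np.array([-np.sin(a),np.cos(a),0])
    y=t*np.cos(th)+np.array([0,0,-np.sin(th)]); z=t*np.sin(th)+np.array([0,0,np.cos(th)])
    for X in (.45,.52):
      c=np.array([X,0,0.]); edge=c+t*.028; tcp=edge-y*(.034+.1734)+z*.004
      seen=[]
      for d5 in (-1.2,0,1.2,2.5):
       for d7 in (-1.5,0,1.5):
        q,e,r=ik(tcp,y,z,q0+[0,0,0,0,d5,0,d7])
        if e<.003 and r<.02 and not any(np.abs(q-s).max()<.3 for s in seen):
          seen.append(q); print(deg,az,tn,X,'tcp',tcp.round(3),'q',q.round(2))
E
python3 t1.py
```

```text
[ 0.293 -0.002 -0.011  0.448 -0.001 -0.026  0.49  -0.001  0.002  0.205
  0.001 -0.011] 0.00047949042011091736
30 0 left 0.45 tcp [ 0.45  -0.15   0.107] q [ 1.21  0.94 -0.82  1.83 -0.29  1.15  2.23]
30 0 left 0.45 tcp [ 0.45  -0.15   0.107] q [ 0.91  0.78 -0.43  1.85 -0.61  1.24  2.48]
30 0 left 0.45 tcp [ 0.45  -0.15   0.107] q [ 1.47  1.27 -1.21  1.82  0.19  1.17  1.83]
30 0 left 0.45 tcp [ 0.45  -0.15   0.107] q [ 1.57  1.61 -1.47  1.81  0.58  1.31  1.52]
30 0 left 0.52 tcp [ 0.52  -0.15   0.107] q [ 1.08  0.99 -0.78  1.67 -0.32  1.18  2.18]
30 0 left 0.52 tcp [ 0.52  -0.15   0.107] q [ 0.82  0.85 -0.43  1.69 -0.62  1.26  2.4 ]
30 0 left 0.52 tcp [ 0.52  -0.15   0.107] q [ 1.32  1.28 -1.18  1.66  0.15  1.18  1.82]
30 0 left 0.52 tcp [ 0.52  -0.15   0.107] q [ 1.41  1.6  -1.47  1.66  0.55  1.31  1.53]
30 0 right 0.45 tcp [0.45  0.15  0.107] q [-0.99  0.76  0.33  1.88  0.55  1.32 -2.6 ]
30 0 right 0.45 tcp [0.45  0.15  0.107] q [-1.66  1.58  1.34  1.91 -0.57  1.24 -1.63]
30 0 right 0.52 tcp [0.52  0.15  0.107] q [-0.73  0.81  0.12  1.71  0.71  1.43 -2.6 ]
30 0 right 0.52 tcp [0.52  0
[... 779 characters left out ...]
4 left 0.52 tcp [ 0.484 -0.145  0.107] q [ 1.51  1.32 -1.26  1.85  0.23  0.95  1.67]
30 -14 right 0.45 tcp [0.486 0.145 0.107] q [-0.87  0.84  0.32  1.71  0.42  1.46 -2.6 ]
30 -14 right 0.45 tcp [0.486 0.145 0.107] q [-1.11  0.94  0.64  1.73  0.21  1.38 -2.42]
30 -14 right 0.45 tcp [0.486 0.145 0.107] q [-1.48  1.57  1.34  1.75 -0.54  1.43 -1.76]
30 -14 right 0.45 tcp [0.486 0.145 0.107] q [-1.34  1.18  1.    1.74 -0.12  1.34 -2.12]
30 -14 right 0.52 tcp [0.556 0.145 0.107] q [-0.66  0.9   0.14  1.52  0.56  1.56 -2.6 ]
30 -14 right 0.52 tcp [0.556 0.145 0.107] q [-1.1   1.11  0.8   1.55  0.09  1.4  -2.24]
30 -14 right 0.52 tcp [0.556 0.145 0.107] q [-1.33  1.56  1.34  1.57 -0.5   1.46 -1.77]
```

```bash
cat > t2.py <<'E'
from kin import *
from scipy.spatial.transform import Slerp
def pose(c,al,deg,lift=0,grip=.034):
    th=np.radians(deg);a=np.radians(al);t=np.array([np.cos(a),np.sin(a),0])
    y=t*np.cos(th)-np.array([0,0,np.sin(th)]); z=t*np.sin(th)+np.array([0,0,np.cos(th)])
    tcp=np.array([c[0],c[1],0])+t*.028-y*(grip+.1734)+z*.004+[0,0,lift]
    return tcp,np.c_[np.cross(y,z),y,z]
def path(q,P0,P1,n=15):
    sl=Slerp([0,1],R.from_matrix([P0[1],P1[1]]));e=0
    for k in range(1,n+1):
        u=k/n;p=P0[0]*(1-u)+P1[0]*u;M=sl([u]).as_matrix()[0]
        q,e1,r1=ik(p,M[:,1],M[:,2],q); e=max(e,e1,r1)
    return q,e
if __name__=='__main__':
    q0=np.array(D[-1][0])
    for c in ((.48,0),(.55,0.),(.45,.03)):
      for al in (0,30,50,70,90):
        P0=fk(q0)
        P1=pose(c,al,90,.1); q1,e1=path(q0,P0,P1)
        P2=pose(c,al,30,.03); q2,e2=path(q1,P1,P2)
        print(c,al,'down',q1.round(2),round(e1,3),'tilt',q2.round(2),round(e2,3),P2[0].round(2))
E
python3 t2.py
```

```text
(0.48, 0) 0 down [ 0.49  0.22 -0.64  1.85  0.15  1.12 -0.2 ] 0.0 tilt [ 1.29  1.39 -1.47  2.42  2.41  1.08 -1.43] 0.189 [0.33 0.   0.14]
(0.48, 0) 30 down [ 0.53  0.23 -0.72  1.86  0.17  1.12  0.27] 0.0 tilt [ 2.03  1.65 -1.47  2.42  1.33  0.56  0.39] 0.078 [ 0.35 -0.07  0.14]
(0.48, 0) 50 down [ 0.57  0.22 -0.78  1.87  0.17  1.12  0.6 ] 0.0 tilt [ 1.54  0.69 -0.95  2.3  -0.94  0.64  2.42] 0.0 [ 0.38 -0.11  0.14]
(0.48, 0) 70 down [ 0.62  0.21 -0.84  1.89  0.17  1.11  0.93] 0.0 tilt [ 1.4   0.82 -0.91  2.03 -0.5   0.9   2.19] 0.0 [ 0.43 -0.14  0.14]
(0.48, 0) 90 down [ 0.67  0.19 -0.89  1.91  0.17  1.11  1.28] 0.0 tilt [ 1.2   0.93 -0.86  1.77 -0.29  1.19  2.16] 0.0 [ 0.48 -0.15  0.14]
(0.55, 0.0) 0 down [ 0.41  0.37 -0.6   1.67  0.23  1.16 -0.24] 0.0 tilt [ 1.3   1.51 -1.47  2.42  2.56  1.13 -1.4 ] 0.08 [0.4  0.   0.14]
(0.55, 0.0) 30 down [ 0.46  0.39 -0.69  1.68  0.26  1.17  0.23] 0.0 tilt [ 1.71  1.01 -1.3   2.4  -1.27  0.06  2.6 ] 0.04 [ 0.42 -0.07  0.14]
(0.55, 0.0) 50 down [ 0.49  0.39 -0.75  1.7   0.28  1.17  0.54] 0.0 tilt [ 1.62  1.05 -1.21  2.17 -0.24  0.44  1.78] 0.0 [ 0.
[... 306 characters left out ...]
.03) 0 down [ 0.48  0.16 -0.68  1.92  0.11  1.1  -0.24] 0.0 tilt [ 0.8   1.38 -1.42  2.42  2.42  1.65 -1.8 ] 0.25 [0.3  0.03 0.14]
(0.45, 0.03) 30 down [ 0.52  0.16 -0.76  1.92  0.13  1.1   0.24] 0.0 tilt [ 2.07  1.79 -1.47  2.42  1.33  0.69  0.46] 0.142 [ 0.32 -0.04  0.14]
(0.45, 0.03) 50 down [ 0.55  0.16 -0.81  1.93  0.13  1.1   0.57] 0.0 tilt [ 1.45  0.57 -0.86  2.4  -1.15  0.7   2.6 ] 0.0 [ 0.35 -0.08  0.14]
(0.45, 0.03) 70 down [ 0.59  0.14 -0.86  1.95  0.12  1.1   0.91] 0.0 tilt [ 1.32  0.7  -0.8   2.14 -0.69  0.9   2.35] 0.0 [ 0.4  -0.11  0.14]
(0.45, 0.03) 90 down [ 0.64  0.12 -0.9   1.98  0.1   1.1   1.26] 0.0 tilt [ 1.17  0.84 -0.81  1.89 -0.39  1.14  2.24] 0.0 [ 0.45 -0.12  0.14]
```

Run:
```python
from h import *
from t2 import pose
st()
for d,l in ((90,.08),):
    p,M=pose((.51,.02),75,d,l); print(p); go(p,M[:,1],M[:,2])
```

```text
t 4.35 tcp [ 0.5507 -0.309   0.3264] x [-0.258 -0.966 -0.   ] y [-0.001  0.001 -1.   ] z [ 0.966 -0.258 -0.001] F [ 0.37 -1.02 -2.31] w 0.0067 q [ 0.758  0.431 -0.417  1.523  0.18   1.227  0.053] tips 0.1734
[0.51828221 0.05090963 0.2874    ]
t 4.35 shift [-0.3393, 0.0392, -0.1242] turn [0.06, -89.96, -0.08] |d| 0.363 |r| 90.0
```

Request:
play_rows(rows=[-0.02,0,-0.007,0,-5,0,-0.055,0,-0.02,0,-13,0,-0.095,0.005,-0.035,0,-21,0,-0.135,0.01,-0.05,0,-29,0,-0.175,0.015,-0.064,0,-37,0])

```text
time: 4.85
position: [0.5337, -0.1219, 0.3104]
orientation: [0.588, -0.394, 0.394, -0.587]
ft_force: [0.6, -0.0, 0.0]
grip_width: 0.0067
```

Run:
```python
from h import *
from t2 import pose
st()
p,M=pose((.51,.02),75,90,.08); go(p,M[:,1],M[:,2])
```

```text
t 4.85 tcp [ 0.5337 -0.1219  0.3104] x [ 0.38  -0.925  0.   ] y [-0.001 -0.001 -1.   ] z [ 0.925  0.38  -0.001] F [ 0.55 -0.05  0.03] w 0.0067 q [ 0.674  0.299 -0.619  1.759  0.189  1.145  0.387] tips 0.1734
t 4.85 shift [-0.1658, 0.0229, 0.0515] turn [0.05, -52.65, -0.0] |d| 0.175 |r| 52.7
```

Request:
play_rows(rows=[-0.04,0.005,0.012,0,-8.5,0,-0.08,0.01,0.024,0,-17,0,-0.115,0.015,0.036,0,-25.5,0,-0.145,0.02,0.046,0,-34,0,-0.166,0.023,0.052,0,-42,0])

```text
time: 5.35
position: [0.5196, 0.0523, 0.2873]
orientation: [0.69, -0.156, 0.156, -0.69]
ft_force: [-0.0, -0.3, -1.8]
grip_width: 0.0069
```

Run:
```python
from h import *
from t2 import pose
st()
for d,l in ((60,.06),(30,.05)):
    p,M=pose((.51,.02),75,d,l); go(p,M[:,1],M[:,2])
c=bot.get_image('side');save(c,'s5.png');c=bot.get_image('wrist');save(c,'w5.png')
```

```text
t 5.35 tcp [0.5196 0.0523 0.2873] x [ 0.903 -0.43  -0.   ] y [-0.001 -0.    -1.   ] z [ 0.43   0.903 -0.001] F [-0.03 -0.27 -1.85] w 0.0069 q [ 0.529  0.314 -0.819  1.837  0.257  1.1    0.742] tips 0.1734
t 5.35 shift [0.0183, 0.0457, -0.1043] turn [29.95, -10.25, 2.72] |d| 0.115 |r| 31.8
t 5.35 shift [0.0324, 0.1302, -0.1803] turn [59.86, -9.52, 5.47] |d| 0.225 |r| 60.9
```

View pics/s5.png

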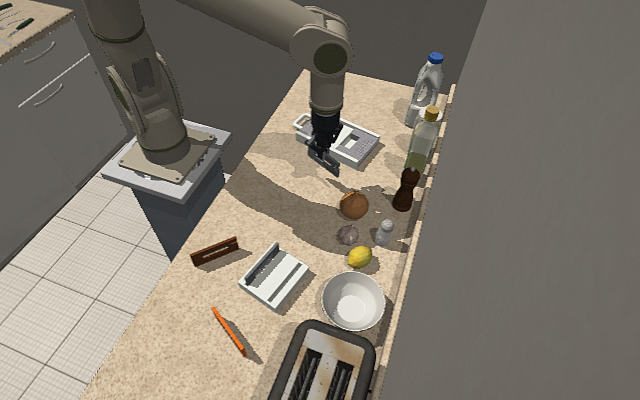

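View pics/w5.png

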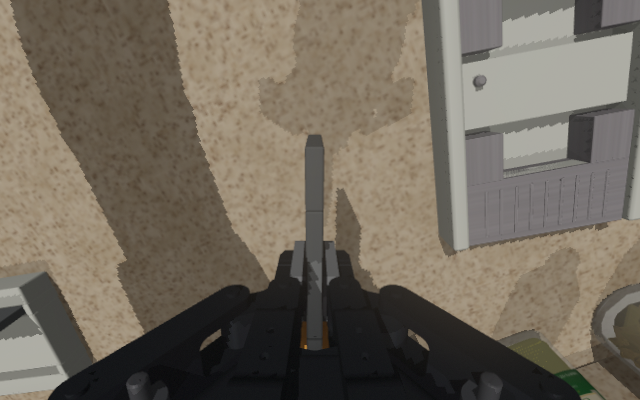

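The blade is held square and the comb is still in the stand. Now tilting, with the upper edge moving back so the blade face comes up.

Request:
play_rows(rows=[0.004,0.008,-0.02,5,-2,0.5,0.008,0.017,-0.04,12,-4,1,0.012,0.028,-0.063,18,-6,1.5,0.015,0.037,-0.085,24,-8,2,0.018,0.046,-0.104,30,-10,2.7])

```text
time: 5.95
position: [0.4905, -0.0536, 0.2412]
orientation: [-0.494, 0.068, -0.12, 0.859]
ft_force: [0.1, 0.0, -2.7]
grip_width: 0.0071
```

Run:
```python
from h import *
from t2 import pose
st()
for d,l in ((32,.04),):
    p,M=pose((.51,.02),75,d,l); go(p,M[:,1],M[:,2])
```

```text
t 5.95 tcp [ 0.4905 -0.0536  0.2412] x [ 0.962 -0.273  0.001] y [ 0.138  0.484 -0.864] z [0.235 0.832 0.503] F [ 0.06  0.   -2.73] w 0.0071 q [ 1.063  0.406 -0.991  1.975 -0.243  0.865  1.572] tips 0.1734
t 5.95 shift [0.0007, 0.0409, -0.1044] turn [27.79, -0.55, 0.63] |d| 0.112 |r| 27.8
```

Request:
play_rows(rows=[0,0.007,-0.02,5,0,0,0,0.015,-0.042,11,0,0,0,0.024,-0.064,17,0,0,0,0.033,-0.086,23,-0.5,0.5,0,0.041,-0.104,28,-0.5,0.6])

```text
time: 6.45
position: [0.4717, -0.1208, 0.1523]
orientation: [-0.271, 0.037, -0.126, 0.954]
ft_force: [-0.8, -0.8, -2.3]
grip_width: 0.0066
```

Run:
```python
from h import *
from t2 import pose
st()
for d,l in ((32,.04),(32,.004)):
    p,M=pose((.51,.02),75,d,l); go(p,M[:,1],M[:,2])
c=bot.get_image('side');save(c,'s6.png');cv2.imwrite('pics/s6c.png',cv2.resize(c['img'][90:230,250:400,::-1],None,fx=4,fy=4,interpolation=cv2.INTER_CUBIC))
```

```text
t 6.45 tcp [ 0.4717 -0.1208  0.1523] x [ 0.965 -0.261 -0.003] y [ 0.221  0.821 -0.526] z [0.139 0.507 0.85 ] F [-0.76 -0.84 -2.3 ] w 0.0066 q [ 1.315  0.846 -1.033  1.966 -0.396  0.881  1.999] tips 0.1734
t 6.45 shift [0.0005, -0.0004, 0.0009] turn [-0.26, -0.2, 0.03] |d| 0.001 |r| 0.3
t 6.45 shift [0.0006, 0.0185, -0.0297] turn [-0.26, -0.2, 0.03] |d| 0.035 |r| 0.3
```

View pics/s6c.png

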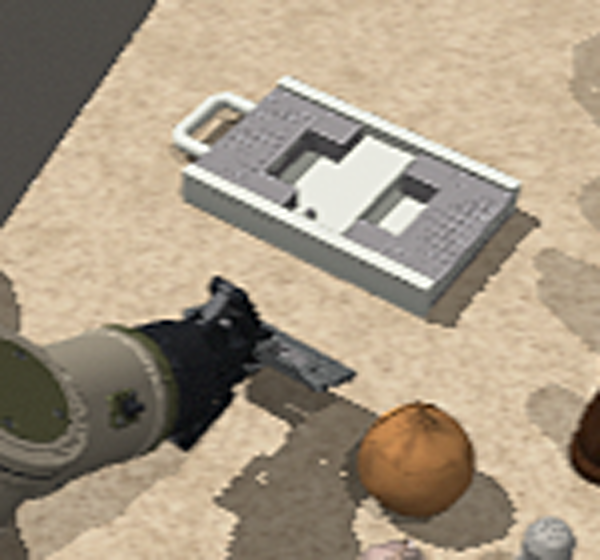

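Request:
play_rows(rows=[0,0.004,-0.006,0,0,0,0,0.008,-0.013,0,0,0,0,0.0125,-0.02,0,0,0,0,0.0165,-0.0265,0,0,0,0,0.0185,-0.03,0,0,0])

```text
time: 7.0
position: [0.4722, -0.1181, 0.1179]
orientation: [-0.273, 0.036, -0.124, 0.953]
ft_force: [-0.6, 0.4, -1.0]
grip_width: 0.0067
```

Request:
play_rows(rows=[0,0.0005,-0.0009,0,0,0,0,0.001,-0.0017,0,0,0,0,0.0016,-0.0026,0,0,0,0,0.0021,-0.0034,0,0,0,0,0.0021,-0.0034,0,0,0])

```text
time: 7.5
position: [0.4722, -0.1186, 0.1142]
orientation: [-0.273, 0.037, -0.125, 0.953]
ft_force: [0.6, 0.5, -0.9]
grip_width: 0.0067
```

Run:
```python
from h import *
from t2 import pose
st()
for d,l in ((32,0),):
    p,M=pose((.51,.02),75,d,l); print(p);go(p,M[:,1],M[:,2])
c=bot.get_image('side');cv2.imwrite('pics/s7c.png',cv2.resize(c['img'][140:220,280:380,::-1],None,fx=6,fy=6,interpolation=cv2.INTER_CUBIC))
```

```text
t 7.5 tcp [ 0.4722 -0.1186  0.1142] x [ 0.966 -0.258 -0.002] y [ 0.218  0.82  -0.529] z [0.138 0.511 0.849] F [ 0.55  0.55 -0.87] w 0.0067 q [ 1.279  0.915 -0.986  1.962 -0.365  0.833  2.033] tips 0.1734
[ 0.47227311 -0.12079866  0.11329745]
t 7.5 shift [0.0007, -0.0013, -0.0019] turn [-0.08, -0.05, -0.08] |d| 0.002 |r| 0.1
```

View pics/s7c.png

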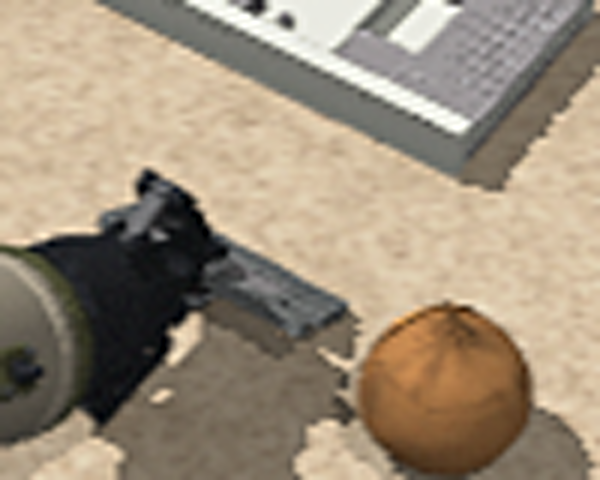

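Request:
play_rows(rows=[0,0.0005,-0.0009,0,0,0,0,0.001,-0.0017,0,0,0,0,0.0013,-0.0021,0,0,0,0,0.0016,-0.0025,0,0,0,0,0.0016,-0.0025,0,0,0])

```text
time: 8.05
position: [0.4726, -0.1186, 0.1122]
orientation: [-0.272, 0.036, -0.125, 0.954]
ft_force: [-4.7, -4.9, 11.7]
grip_width: 0.0068
```

Request:
play_rows(rows=[0,-0.0008,0.0004,0,0,0,0,-0.0007,-0.0045,1.5,0,0,0,-0.0006,-0.0095,3,0,0,0,-0.0004,-0.0165,5,0,0,0,-0.0004,-0.0165,5,0,0])

```text
time: 8.55
position: [0.4696, -0.1278, 0.0965]
orientation: [-0.229, 0.032, -0.127, 0.965]
ft_force: [-1.6, -1.8, 5.2]
grip_width: 0.007
```

Run:
```python
from h import *
st()
c=bot.get_image('wrist');save(c,'w8.png')
```

```text
t 8.55 tcp [ 0.4696 -0.1278  0.0965] x [ 0.966 -0.259 -0.003] y [ 0.23   0.863 -0.449] z [0.12  0.433 0.893] F [-1.61 -1.82  5.16] w 0.007 q [ 1.309  1.005 -0.981  1.94  -0.375  0.864  2.091] tips 0.1734
```

View pics/w8.png

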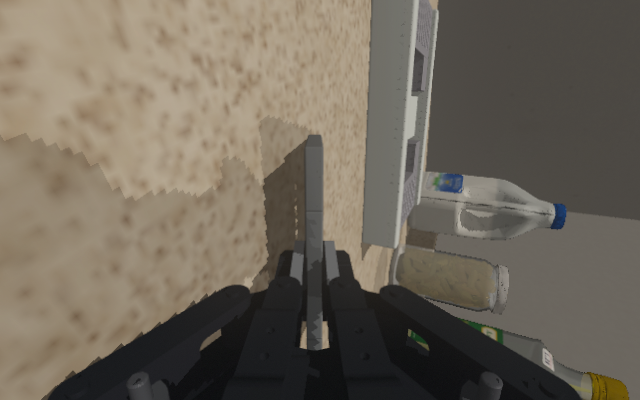

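Request:
play_rows(rows=[0,0,0.002,0,0,0,0,0,0.004,0,0,0,0,0,0.005,0,0,0,0,0,0.005,0,0,0,0,0,0.005,0,0,0], claw=210, newtons=20)

```text
time: 9.1
position: [0.4704, -0.1251, 0.1019]
orientation: [-0.231, 0.031, -0.126, 0.964]
ft_force: [-0.4, 0.1, -0.9]
grip_width: 0.0148
```

Run:
```python
from h import *
st()
c=bot.get_image('wrist');save(c,'w9.png')
c=bot.get_image('side');cv2.imwrite('pics/s9c.png',cv2.resize(c['img'][140:220,280:380,::-1],None,fx=6,fy=6,interpolation=cv2.INTER_CUBIC))
```

```text
t 9.1 tcp [ 0.4704 -0.1251  0.1019] x [ 0.966 -0.258 -0.001] y [ 0.229  0.861 -0.453] z [0.118 0.438 0.891] F [-0.42  0.08 -0.86] w 0.0148 q [ 1.308  0.993 -0.988  1.944 -0.378  0.863  2.084] tips 0.1734
```

View pics/w9.png

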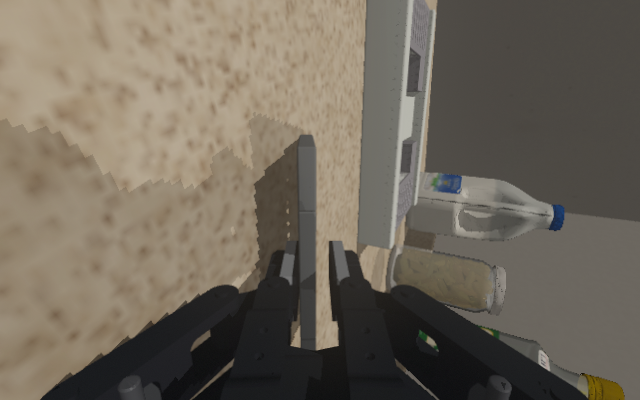

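View pics/s9c.png

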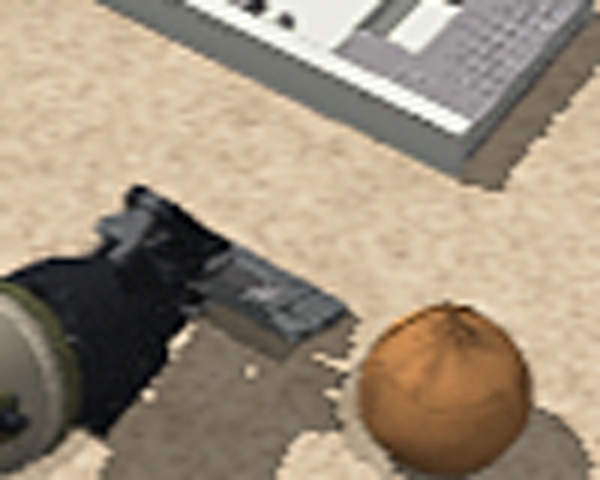

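The insert's lower edge is on the worktop and it rests on the lower finger. Drawing the fingers back horizontally so it slides down.

Request:
play_rows(rows=[0,-0.003,-0.004,0,0,0,0,-0.009,-0.0065,0,0,0,0,-0.016,-0.01,0,0,0,0,-0.022,-0.013,0,0,0,0,-0.026,-0.0145,0,0,0])

```text
time: 9.7
position: [0.4626, -0.1549, 0.1007]
orientation: [-0.231, 0.031, -0.127, 0.964]
ft_force: [0.0, 0.4, -0.0]
grip_width: 0.0147
```

Run:
```python
from h import *
st()
c=bot.get_image('wrist');save(c,'w10.png')
c=bot.get_image('side');cv2.imwrite('pics/s10c.png',cv2.resize(c['img'][140:220,280:380,::-1],None,fx=6,fy=6,interpolation=cv2.INTER_CUBIC))
```

```text
t 9.7 tcp [ 0.4626 -0.1549  0.1007] x [ 0.966 -0.259 -0.002] y [ 0.23   0.861 -0.453] z [0.119 0.437 0.892] F [ 0.02  0.4  -0.05] w 0.0147 q [ 1.342  0.991 -0.968  1.918 -0.361  0.92   2.098] tips 0.1734
```

View pics/w10.png

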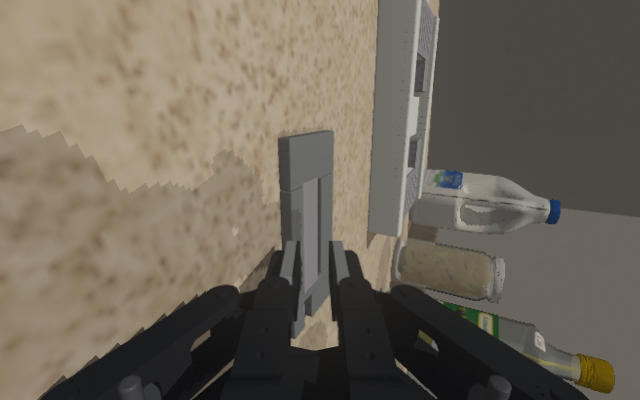

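View pics/s10c.png

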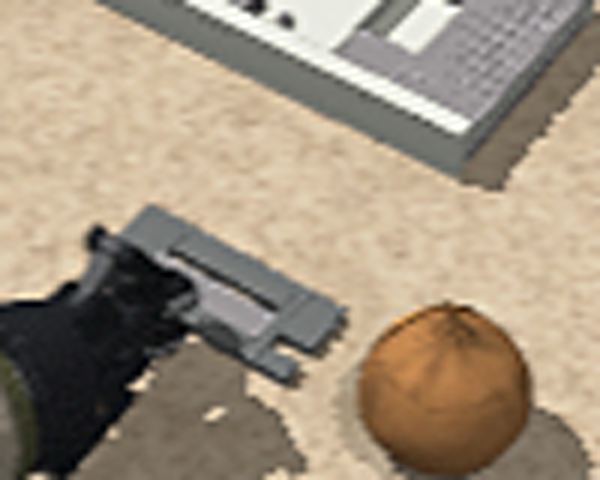

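The insert has slid down to a shallow angle with the blade face and notch up. Continuing to draw back.

Request:
play_rows(rows=[0,-0.005,-0.0035,0,0,0,0,-0.013,-0.0075,0,0,0,0,-0.022,-0.012,0,0,0,0,-0.036,-0.019,0,0,0,0,-0.054,-0.027,0,0,0])

```text
time: 10.3
position: [0.4467, -0.2132, 0.1011]
orientation: [-0.231, 0.031, -0.126, 0.964]
ft_force: [0.3, -0.1, 0.3]
grip_width: 0.0148
```

Run:
```python
from h import *
import pickle
st()
c=bot.get_image('side');pickle.dump(c,open('s11.pkl','wb'));cv2.imwrite('pics/s11c.png',cv2.resize(c['img'][140:220,280:380,::-1],None,fx=6,fy=6,interpolation=cv2.INTER_CUBIC))
c=bot.get_image('top');pickle.dump(c,open('t11.pkl','wb'));cv2.imwrite('pics/t11c.png',cv2.resize(c['img'][175:275,240:340,::-1],None,fx=6,fy=6,interpolation=cv2.INTER_CUBIC))
```

```text
t 10.3 tcp [ 0.4467 -0.2132  0.1011] x [ 0.966 -0.258 -0.002] y [ 0.229  0.862 -0.453] z [0.118 0.437 0.892] F [ 0.31 -0.08  0.28] w 0.0148 q [ 1.4    0.989 -0.931  1.858 -0.326  1.036  2.122] tips 0.1734
```

View pics/s11c.png

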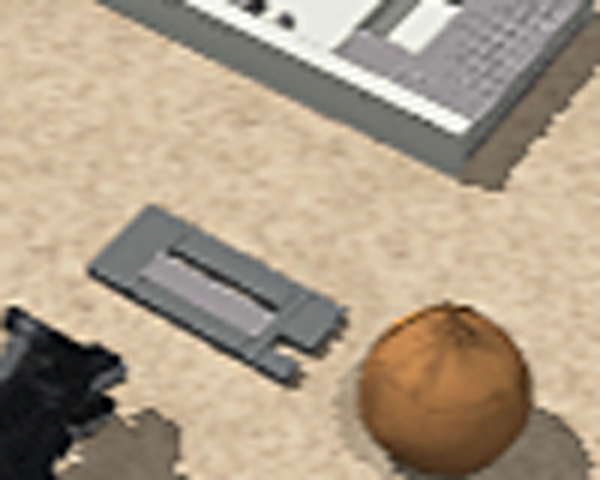

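View pics/t11c.png

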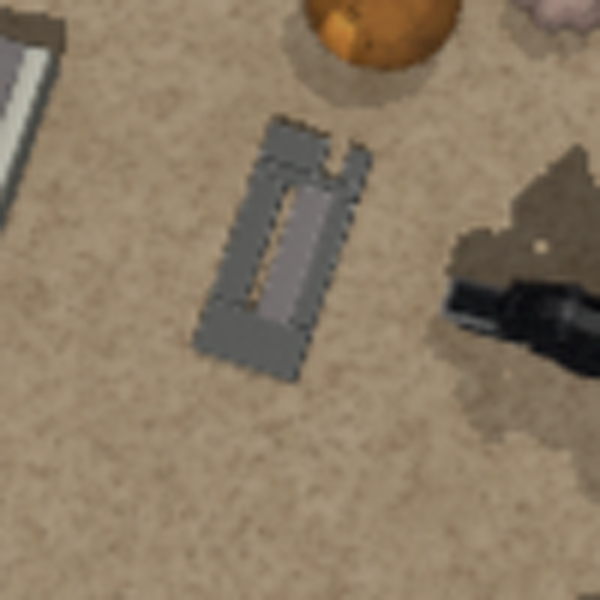

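The insert lies flat, blade face up with the notch visible at the far end, and it has been let go. Measuring its pose and moving above it.

Run:
```python
from h import *
import pickle
def cr(p,x0,y0,f): return np.array(p)/f+[x0,y0]-0.5+0.5/f
T=pickle.load(open('t11.pkl','rb'));S=pickle.load(open('s11.pkl','rb'))
# order: notch-end left, notch-end right, far(+y) right, +y left
q=plane(T,cr([[275,115],[372,155],[298,382],[193,347]],240,175,6),.008)[:,:2];print(q.round(4).tolist(),q.mean(0))
ax=(q[2]+q[3]-q[0]-q[1]);print(np.degrees(np.arctan2(ax[1],ax[0])))
q=plane(S,cr([[345,308],[297,383],[88,268],[152,205]],280,140,6),.008)[:,:2];print(q.round(4).tolist(),q.mean(0))
ax=(q[2]+q[3]-q[0]-q[1]);print(np.degrees(np.arctan2(ax[1],ax[0])))
c=q.mean(0)
go([.49,-.1,.30],[.2*.26,.2*.97,-1],dirn(75)+[0,0,.3]); 
go([.505,0.0,.30],[0,0,-1],dirn(75));
```

```text
[[0.5805, 0.0331], [0.5624, -0.0183], [0.4435, 0.0114], [0.4583, 0.0658]] [0.51116892 0.02299557]
165.49150496231195
[[0.5782, 0.0328], [0.5713, -0.0215], [0.4474, 0.0101], [0.4621, 0.0625]] [0.51474013 0.02094477]
165.67401448484026
t 10.4 shift [0.0111, 0.0193, 0.2335] turn [-51.6, -0.23, 0.08] |d| 0.235 |r| 51.6
t 10.4 shift [-0.0007, 0.1087, 0.2792] turn [-62.95, -0.24, 0.05] |d| 0.3 |r| 63.0
```

Request:
play_rows(rows=[0,-0.02,0.04,-8,0,0,0,-0.02,0.085,-16.5,0,0,0,0,0.13,-25,0,0,0,0.03,0.175,-33.5,0,0,0,0.06,0.215,-42,0,0], claw=30)

```text
time: 10.9
position: [0.4855, -0.0689, 0.2657]
orientation: [-0.564, 0.074, -0.108, 0.816]
ft_force: [0.8, -0.8, -1.7]
grip_width: 0.0757
```

Run:
```python
from h import *
st()
go([.513,0.022,.30],[0,0,-1],dirn(75.5));
```

```text
t 10.9 tcp [ 0.4855 -0.0689  0.2657] x [ 0.966 -0.26   0.002] y [ 0.094  0.341 -0.935] z [0.243 0.903 0.354] F [ 0.81 -0.78 -1.7 ] w 0.0757 q [ 1.034  0.32  -0.964  1.949 -0.118  0.948  1.477] tips 0.1734
t 10.9 shift [0.003, 0.0015, 0.1009] turn [-20.73, -0.55, 0.2] |d| 0.101 |r| 20.7
```

Request:
play_rows(rows=[0.001,0,0.03,-7,0,0,0.002,0,0.06,-14,0,0,0.003,0.001,0.085,-20.7,-0.5,0,0.003,0.0015,0.101,-20.7,-0.5,0.2,0.003,0.0015,0.101,-20.7,-0.5,0.2], claw=0)

```text
time: 11.4
position: [0.513, 0.0234, 0.2993]
orientation: [-0.698, 0.088, -0.086, 0.706]
ft_force: [-1.1, 0.4, 0.2]
grip_width: 0.0854
```

Run:
```python
from h import *
import pickle
st()
c=bot.get_image('wrist');save(c,'w12.png');pickle.dump(c,open('w12.pkl','wb'))
```

```text
t 11.4 tcp [0.513  0.0234 0.2993] x [ 0.97  -0.245 -0.004] y [-0.001  0.011 -1.   ] z [0.245 0.969 0.011] F [-1.07  0.39  0.17] w 0.0854 q [ 0.654  0.294 -0.889  1.845  0.241  1.118  1.004] tips 0.1734
```

View pics/w12.png

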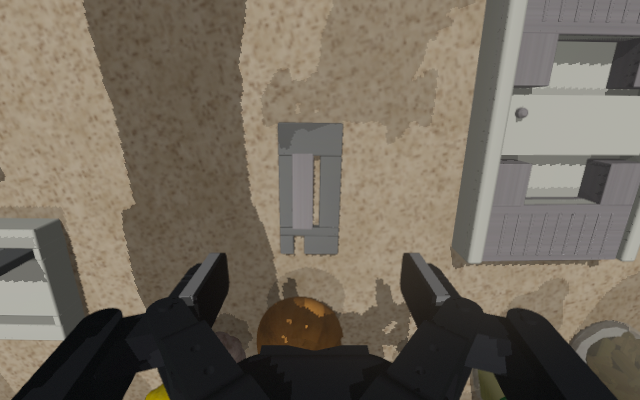

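Run:
```python
from h import *
import pickle
c=pickle.load(open('w12.pkl','rb'))
im=c['img'];hsv=cv2.cvtColor(im,cv2.COLOR_RGB2HSV)
m=((hsv[...,1]<40)&(hsv[...,2]>60)&(hsv[...,2]<165)).astype(np.uint8)
roi=np.zeros_like(m);roi[110:262,268:352]=1;m&=roi
m=cv2.morphologyEx(m,cv2.MORPH_OPEN,np.ones((3,3)))
cs=max(cv2.findContours(m,0,2)[0],key=cv2.contourArea)
h=cv2.convexHull(cs);r=cv2.minAreaRect(h);print(r)
b=cv2.boxPoints(r);q=plane(c,b,.008)[:,:2];print(q.round(4).tolist(),q.mean(0))
v=im[105:270,262:356,::-1].copy();cv2.drawContours(v,[cs-[262,105]],-1,(0,0,255),1)
cv2.imwrite('pics/w12c.png',cv2.resize(v,None,fx=3.5,fy=3.5,interpolation=cv2.INTER_CUBIC))
for i in range(4):
    d=q[(i+1)%4]-q[i];print(np.linalg.norm(d).round(4),np.degrees(np.arctan2(d[1],d[0])).round(2))
```

```text
((309.9999694824219, 187.49998474121094), (63.99999237060547, 130.99996948242188), -0.0)
[[0.562, -0.0214], [0.4434, 0.0131], [0.4568, 0.0658], [0.5776, 0.0388]] [0.50996177 0.02408024]
0.1235 163.75
0.0544 75.77
0.1238 -12.6
0.0623 -104.53
```

View pics/w12c.png

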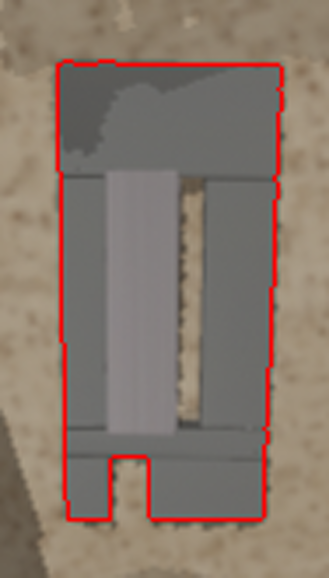

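Run:
```python
from h import *
import pickle
c=pickle.load(open('w12.pkl','rb'))
b=np.array([[57,63],[283,63],[265,521],[67,521]])/3.5+[262,105]-.5+.5/3.5
q=plane(c,b,.008)[:,:2];print(q.round(4).tolist(),q.mean(0))
for i in range(4):
    d=q[(i+1)%4]-q[i];print(np.linalg.norm(d).round(4),np.degrees(np.arctan2(d[1],d[0])).round(2))
st()
ctr=q.mean(0)
go([*ctr,.19],[0,0,-1],dirn(75.3));go([*ctr,.172],[0,0,-1],dirn(75.3))
```

```text
[[0.4439, 0.0129], [0.4574, 0.0661], [0.577, 0.0343], [0.5632, -0.019]] [0.5103875  0.02359396]
0.0549 75.77
0.1237 -14.9
0.0551 -104.53
0.1234 165.04
t 11.45 tcp [0.5127 0.0211 0.2985] x [ 0.969 -0.248 -0.005] y [-0.002  0.011 -1.   ] z [0.248 0.969 0.01 ] F [-0.56 -1.32 -0.35] w 0.0857 q [ 0.657  0.295 -0.887  1.846  0.241  1.118  1.005] tips 0.1734
t 11.45 shift [-0.0024, 0.1085, 0.0008] turn [-0.57, 0.35, -0.27] |d| 0.109 |r| 0.7
t 11.45 shift [-0.0023, 0.1265, 0.0006] turn [-0.57, 0.35, -0.27] |d| 0.127 |r| 0.7
```

Run:
```python
from h import *
import pickle
# camera pose in tool frame from the first picture/state
c=pickle.load(open('wrist0.pkl','rb'));s=bot.read_state()
from kin import D
E=np.array(c['extrinsics']);M=R.from_quat([-0.1134,0.6985,-0.6975,0.1132]).as_matrix();p=np.array([.1976,-.5928,.404])
for f,w,pix in (('w12',.0854,[[228,253],[402,253]]),('w3',.0418,[[274,243],[356,243]])):
    c=pickle.load(open(f+'.pkl','rb'))
    k,d=K(c);u=cv2.undistortPoints(np.array(pix,float).reshape(-1,1,2),k,d).reshape(-1,2)
    Rct=M.T@E[:3,:3].T; o=M.T@(-E[:3,:3].T@E[:3,3]-p)
    for uu in u:
        v=Rct@np.r_[uu,1]; t=(np.sign(v[2])*w/2-o[2])/v[2]; print(f,(o+t*v).round(4))
```

```text
w12 [-0.0079  0.1615 -0.0427]
w12 [-0.0073  0.1626  0.0427]
w3 [-0.0103  0.1677 -0.0209]
w3 [-0.0092  0.1699  0.0209]
```

Request:
play_rows(rows=[0,0.02,0,0,0,0,-0.001,0.05,0,-0.3,0.2,0,-0.002,0.075,0.001,-0.6,0.2,-0.3,-0.0024,0.095,0.001,-0.6,0.2,-0.3,-0.0024,0.1085,0.001,-0.6,0.2,-0.3], claw=30)

```text
time: 11.95
position: [0.5096, 0.0207, 0.1879]
orientation: [0.702, -0.092, 0.091, -0.7]
ft_force: [-0.1, 0.1, -0.1]
grip_width: 0.0752
```

Run:
```python
from h import *
import pickle
st()
go([.5104,.0236,.1695],[0,0,-1],dirn(75.2))
c=bot.get_image('wrist');save(c,'w13.png');pickle.dump(c,open('w13.pkl','wb'))
st()
```

```text
t 11.95 tcp [0.5096 0.0207 0.1879] x [ 0.967 -0.256 -0.002] y [-0.003 -0.002 -1.   ] z [ 0.256  0.967 -0.003] F [-0.09  0.1  -0.1 ] w 0.0752 q [ 0.565  0.45  -0.804  1.939  0.406  0.923  0.87 ] tips 0.1734
t 11.95 shift [0.0001, 0.0184, 0.0031] turn [0.17, -0.04, -0.11] |d| 0.019 |r| 0.2
t 12.0 tcp [0.5092 0.0208 0.1867] x [ 0.967 -0.256 -0.003] y [-0.004 -0.003 -1.   ] z [ 0.256  0.967 -0.003] F [-1.37 -0.84 -1.03] w 0.0751 q [ 0.564  0.452 -0.803  1.94   0.408  0.922  0.869] tips 0.1734
```

View pics/w13.png

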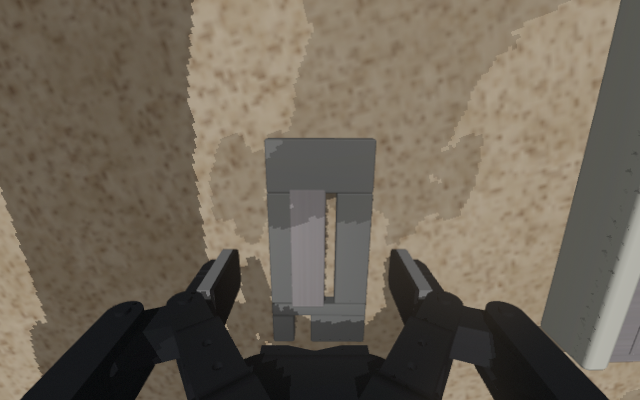

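The plate is centred between the open fingers (237 and 392). A quick pose check, then down.

Run:
```python
from h import *
import pickle
c=pickle.load(open('w13.pkl','rb'))
q=plane(c,[[265,138.5],[376,138.5],[364,341],[274,340.5]],.008)[:,:2];print(q.round(4).tolist(),q.mean(0))
for i in range(4):
    d=q[(i+1)%4]-q[i];print(np.linalg.norm(d).round(4),np.degrees(np.arctan2(d[1],d[0])).round(2))
go([*q.mean(0),.1695],[0,0,-1],dirn(75.1))
```

```text
[[0.4434, 0.013], [0.4574, 0.0661], [0.577, 0.0348], [0.5625, -0.0192]] [0.51006634 0.02367811]
0.0549 75.17
0.1237 -14.68
0.0559 -105.13
0.1234 164.87
t 12.0 shift [0.0002, 0.0172, 0.003] turn [0.2, 0.08, -0.18] |d| 0.017 |r| 0.3
```

Request:
play_rows(rows=[0,0.004,0.001,0.2,0,-0.2,0,0.008,0.002,0.2,0,-0.2,0,0.012,0.003,0.2,0,-0.2,0,0.015,0.003,0.2,0,-0.2,0,0.017,0.003,0.2,0,-0.2])

```text
time: 12.5
position: [0.5114, 0.026, 0.1733]
orientation: [0.702, -0.088, 0.092, -0.701]
ft_force: [0.8, -0.3, 0.5]
grip_width: 0.0752
```

Request:
play_rows(rows=[0,0,0,0,0,0,0,0,0,0,0,0,0,0,0,0,0,0,0,0,0,0,0,0,0,0,0,0,0,0], claw=70)

```text
time: 13.0
position: [0.5113, 0.0259, 0.1733]
orientation: [0.702, -0.088, 0.092, -0.701]
ft_force: [-0.3, -0.1, 0.7]
grip_width: 0.0619
```

Run:
```python
from h import *
st()
```

```text
t 13.0 tcp [0.5113 0.0259 0.1733] x [ 0.968 -0.253  0.005] y [ 0.005 -0.002 -1.   ] z [ 0.253  0.968 -0.   ] F [-0.3  -0.05  0.66] w 0.0619 q [ 0.541  0.476 -0.789  1.945  0.435  0.892  0.844] tips 0.1734
```

Request:
play_rows(rows=[0,0.001,-0.001,0,0,0,0,0.002,-0.002,0,0,0,0,0.003,-0.002,0,0,0.3,0,0.004,-0.002,0,0,0.3,0,0.0045,-0.002,0,0,0.3])

```text
time: 13.5
position: [0.5109, 0.024, 0.1686]
orientation: [0.701, -0.09, 0.09, -0.701]
ft_force: [1.0, 0.0, 0.7]
grip_width: 0.0623
```

Run:
```python
from h import *
st()
```

```text
t 13.5 tcp [0.5109 0.024  0.1686] x [ 0.968 -0.253 -0.   ] y [-0. -0. -1.] z [ 0.253  0.968 -0.   ] F [1.04 0.05 0.67] w 0.0623 q [ 0.541  0.484 -0.785  1.946  0.438  0.888  0.845] tips 0.1734
```

No contact with the worktop. Closing on the long edges.

Request:
play_rows(rows=[0,0,0,0,0,0,0,0,0,0,0,0,0,0,0,0,0,0,0,0,0,0,0,0,0,0,0,0,0,0], claw=130, newtons=50)

```text
time: 14.0
position: [0.5115, 0.0244, 0.1698]
orientation: [0.701, -0.089, 0.091, -0.701]
ft_force: [-1.9, -0.4, 9.7]
grip_width: 0.0543
```

Run:
```python
from h import *
st()
c=bot.get_image('wrist');save(c,'w14.png')
```

```text
t 14.0 tcp [0.5115 0.0244 0.1698] x [ 0.968 -0.252  0.002] y [ 0.002 -0.    -1.   ] z [0.252 0.968 0.   ] F [-1.87 -0.44  9.71] w 0.0543 q [ 0.541  0.483 -0.786  1.945  0.438  0.889  0.845] tips 0.1734
```

View pics/w14.png

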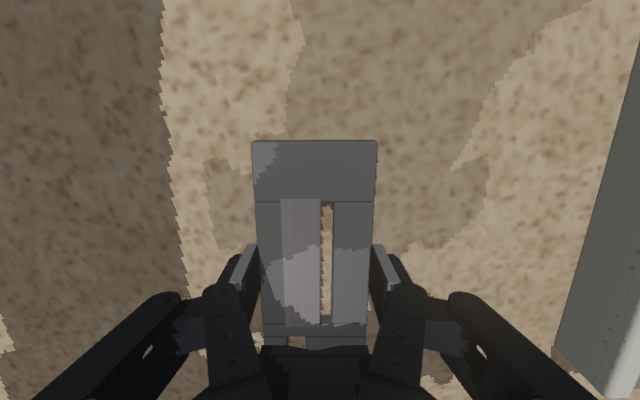

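Gripped at 54.3 mm, with the pads on both long edges. Lifting.

Request:
play_rows(rows=[0,-0.004,0,0,0,0,0,-0.015,0,0,0,0,0,-0.035,0,0,0,0,0,-0.06,0,0,0,0,0,-0.09,0,0,0,0])

```text
time: 14.55
position: [0.5103, 0.0241, 0.2596]
orientation: [0.701, -0.09, 0.089, -0.701]
ft_force: [-0.3, -0.0, -1.2]
grip_width: 0.0541
```

Run:
```python
from h import *
from t2 import path
from kin import fk,ik
s=st()
# seat: centre c, yaw m ; tool x=-insert y => tool z = insert x
c=np.array([.5057,.247]);m=-14.2
p=[*c,.022+.1698+.07]
go(p,[0,0,-1],dirn(m))
y=np.array([0,0,-1.]);z=dirn(m)
print(fk(np.array(s['qpos']))[0],ik(np.array(p),y,z,np.array(s['qpos'])))
```

```text
t 14.55 tcp [0.5103 0.0241 0.2596] x [ 0.968 -0.252 -0.002] y [-0.002 -0.    -1.   ] z [ 0.252  0.968 -0.   ] F [-0.34 -0.02 -1.23] w 0.0541 q [ 0.625  0.344 -0.868  1.888  0.301  1.048  0.948] tips 0.1734
t 14.55 shift [-0.0607, -0.0023, 0.2146] turn [0.09, 89.59, -0.05] |d| 0.223 |r| 89.6
[0.51023277 0.02467664 0.25920864] (array([ 0.00974886,  0.39886254, -0.65311449,  1.76233252,  0.27203927,
        1.07215595, -0.98480807]), np.float64(5.166682796470739e-06), 3.024630057439087e-05)
```

Run:
```python
from h import *
go([.474,.115,.30],[0,0,-1],dirn(-14.2))
```

```text
t 14.55 shift [-0.0581, -0.0404, 0.0788] turn [0.09, 89.59, -0.05] |d| 0.106 |r| 89.6
```

Request:
play_rows(rows=[-0.005,-0.005,0.007,0,5,0,-0.015,-0.012,0.02,0,13,0,-0.026,-0.02,0.035,0,21.5,0,-0.036,-0.028,0.05,0,30,0,-0.045,-0.036,0.063,0,38.5,0])

```text
time: 15.05
position: [0.4826, 0.0974, 0.2956]
orientation: [0.632, -0.318, 0.318, -0.632]
ft_force: [0.8, -0.1, -0.7]
grip_width: 0.0546
```

Run:
```python
from h import *
st()
go([.474,.115,.30],[0,0,-1],dirn(-14.2))
```

```text
t 15.05 tcp [0.4826 0.0974 0.2956] x [ 0.596 -0.803  0.   ] y [ 0. -0. -1.] z [ 0.803  0.596 -0.   ] F [ 0.82 -0.06 -0.69] w 0.0546 q [ 0.466  0.228 -0.829  1.902  0.189  1.091  0.2  ] tips 0.1734
t 15.05 shift [-0.0193, -0.0044, 0.0036] turn [0.0, 50.76, 0.02] |d| 0.02 |r| 50.8
```

Request:
play_rows(rows=[-0.004,-0.001,0.001,0,8.5,0,-0.008,-0.002,0.002,0,17,0,-0.012,-0.003,0.003,0,25.5,0,-0.016,-0.004,0.003,0,34,0,-0.019,-0.004,0.003,0,42,0])

```text
time: 15.55
position: [0.4738, 0.1138, 0.2993]
orientation: [0.476, -0.523, 0.523, -0.476]
ft_force: [-0.4, 0.6, -1.5]
grip_width: 0.0545
```

Run:
```python
from h import *
st()
go([.474,.115,.30],[0,0,-1],dirn(-14.2))
```

```text
t 15.55 tcp [0.4738 0.1138 0.2993] x [-0.095 -0.995  0.   ] y [ 0. -0. -1.] z [ 0.995 -0.095  0.   ] F [-0.43  0.57 -1.52] w 0.0545 q [ 0.366  0.194 -0.751  1.913  0.149  1.091 -0.54 ] tips 0.1734
t 15.55 shift [-0.0013, -0.0007, 0.0] turn [-0.01, 8.76, 0.01] |d| 0.001 |r| 8.8
```

Request:
play_rows(rows=[0,0,0,0,5,0,-0.001,0,0,0,8.8,0,-0.001,0,0,0,8.8,0,-0.001,0,0,0,8.8,0,-0.001,0,0,0,8.8,0])

```text
time: 16.05
position: [0.4742, 0.1143, 0.2989]
orientation: [0.436, -0.556, 0.557, -0.436]
ft_force: [-0.1, -0.2, -1.8]
grip_width: 0.0539
```

Run:
```python
from h import *
import pickle
st()
c=bot.get_image('wrist');save(c,'w15.png');pickle.dump(c,open('w15.pkl','wb'))
cv2.imwrite('pics/w15c.png',cv2.resize(c['img'][0:330,170:520,::-1],None,fx=2.2,fy=1.8,interpolation=cv2.INTER_CUBIC))
st()
```

```text
t 16.05 tcp [0.4742 0.1143 0.2989] x [-0.239 -0.971  0.   ] y [ 0. -0. -1.] z [ 0.971 -0.239  0.   ] F [-0.12 -0.2  -1.84] w 0.0539 q [ 0.35   0.193 -0.735  1.913  0.146  1.089 -0.685] tips 0.1734
t 16.1 tcp [0.4743 0.1143 0.2988] x [-0.24  -0.971  0.   ] y [-0. -0. -1.] z [ 0.971 -0.24   0.   ] F [-0.69 -0.07 -1.25] w 0.0541 q [ 0.35   0.193 -0.735  1.913  0.146  1.089 -0.685] tips 0.1734
```

View pics/w15.png

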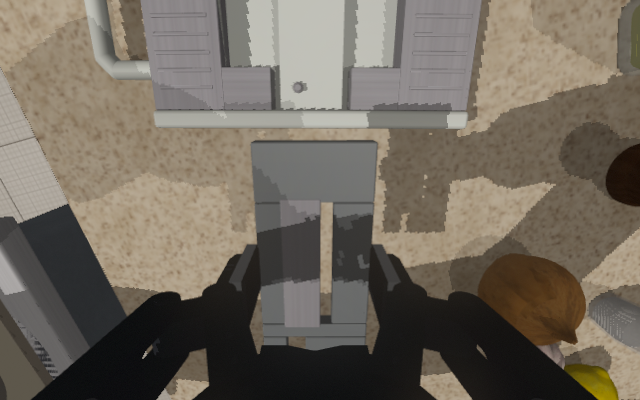

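The wrist view shows the pin at (299,88), the deck edges of the seat gap at about columns 273 and 349, and the near rail at rows 110–127. The held plate's corners are at (252,141) and (377,141). Enlarging for finer pixels.

Run:
```python
from h import *
import pickle
c=pickle.load(open('w15.pkl','rb'))
cv2.imwrite('pics/w15c.png',cv2.resize(c['img'][40:160,240:390,::-1],None,fx=5,fy=5,interpolation=cv2.INTER_CUBIC))
```

```text
(no output)
```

View pics/w15c.png

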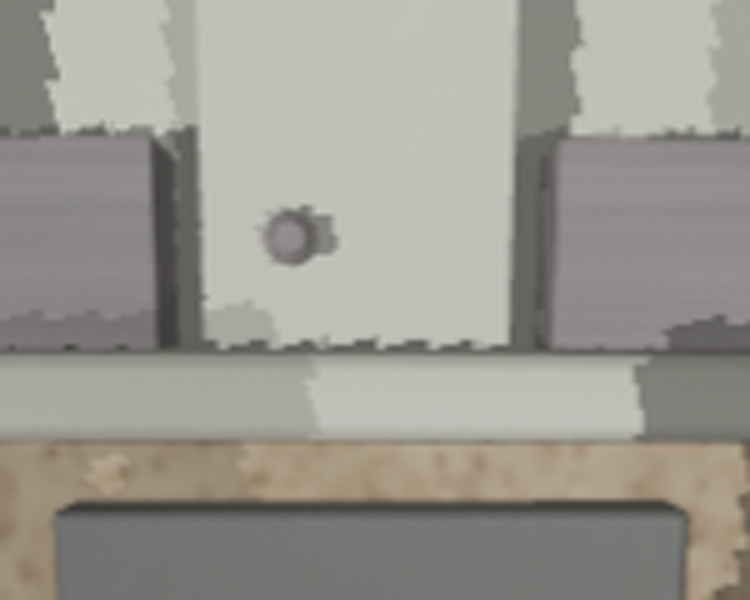

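Run:
```python
from h import *
import pickle
c=pickle.load(open('w15.pkl','rb'))
def cr(p): return np.array(p)/5+[240,40]-.5+.1
tcp=np.array([.4742,.1143,.2989]); zx=np.array([.971,-.239,0]);yy=np.array([.239,.971,0]) # insert x, insert y
def loc(px,z):
    P=plane(c,cr(px),z)-tcp; return np.c_[P@zx,P@yy].round(4)
print('cx',c['cx'],c['cy'])
for dz in (.1698,):
    print('plate front corners',loc([[55,513],[687,513]],tcp[2]-dz+.008).tolist())
print('pin',loc([[289,236]],.0285).tolist())
print('deckL',loc([[152,140],[157,348]],.03).tolist());print('deckR',loc([[557,140],[551,348]],.03).tolist())
print('barL',loc([[200,130],[204,345]],.022).tolist());print('barR',loc([[518,130],[511,345]],.022).tolist())
print('rail in',loc([[100,353],[650,353]],.036).tolist(),'rail out',loc([[100,440],[650,440]],.036).tolist())
```

```text
cx 314.1007975666098 199.1609489494119
plate front corners [[-0.0281, 0.062], [0.0269, 0.0619]]
pin [[-0.013, 0.0908]]
deckL [[-0.0329, 0.1041], [-0.0334, 0.0746]]
deckR [[0.0269, 0.1041], [0.027, 0.0746]]
barL [[-0.0266, 0.1064], [-0.027, 0.075]]
barR [[0.0218, 0.1064], [0.0216, 0.075]]
rail in [[-0.0411, 0.074], [0.0412, 0.074]] rail out [[-0.0418, 0.0613], [0.0419, 0.0612]]
```

Request:
play_rows(rows=[-0.015,0,0,0,0,0,-0.045,0,-0.001,0,0,0,-0.08,0.01,-0.002,0,0,0,-0.115,0.03,-0.0024,0,0,0,-0.1387,0.06,-0.0024,0,0,0])

```text
time: 16.6
position: [0.506, 0.2521, 0.2394]
orientation: [0.435, -0.556, 0.557, -0.437]
ft_force: [0.2, 0.0, -0.4]
grip_width: 0.0544
```

Request:
play_rows(rows=[0,0,0,0,0,0,0,0,0,0,0,0,0,0,0,0,0,0,0,0,0,0,0,0,0,0,0,0,0,0])

```text
time: 17.1
position: [0.5058, 0.2488, 0.2396]
orientation: [0.435, -0.557, 0.558, -0.436]
ft_force: [0.6, -0.2, -1.5]
grip_width: 0.0542
```

Run:
```python
from h import *
import pickle
st()
c=bot.get_image('wrist');save(c,'w16.png');pickle.dump(c,open('w16.pkl','wb'))
st()
```

```text
t 17.1 tcp [0.5058 0.2488 0.2396] x [-0.242 -0.97   0.   ] y [ 0.002 -0.    -1.   ] z [ 0.97  -0.242  0.002] F [ 0.64 -0.2  -1.47] w 0.0542 q [ 0.064  0.453 -0.731  1.775  0.346  1.045 -1.037] tips 0.1734
t 17.15 tcp [0.5057 0.2489 0.2395] x [-0.242 -0.97   0.   ] y [ 0.001 -0.    -1.   ] z [ 0.97  -0.242  0.001] F [-0.74 -0.47 -1.48] w 0.0545 q [ 0.064  0.453 -0.731  1.775  0.346  1.045 -1.037] tips 0.1734
```

View pics/w16.png

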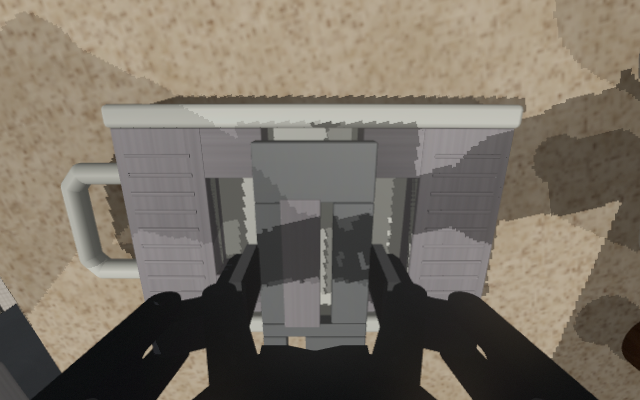

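Run:
```python
from h import *
import pickle
c=pickle.load(open('w16.pkl','rb'))
cv2.imwrite('pics/w16c.png',cv2.resize(c['img'][95:215,240:390,::-1],None,fx=5,fy=5,interpolation=cv2.INTER_CUBIC))
```

```text
(no output)
```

View pics/w16c.png

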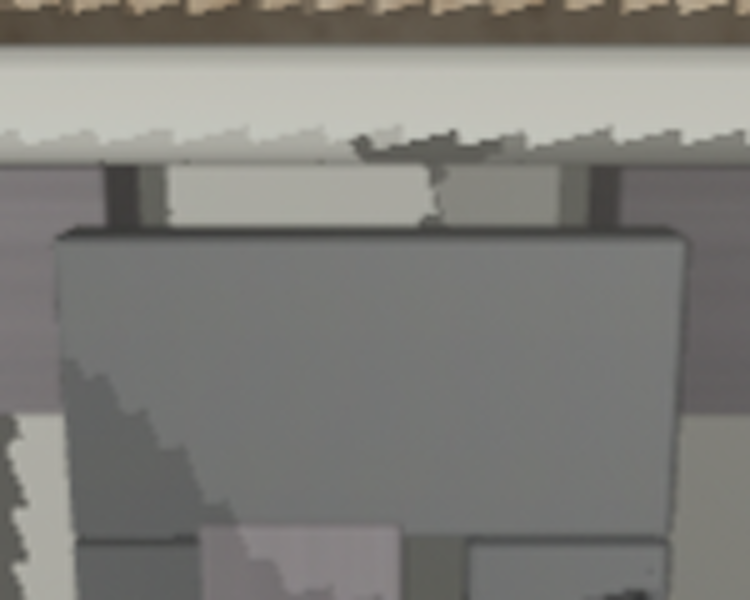

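Run:
```python
from h import *
import pickle
c=pickle.load(open('w16.pkl','rb'))
def cr(p): return np.array(p)/5+[240,95]-.5+.1
tcp=np.array([.5058,.2488,.2396]); zx=np.array([.970,-.242,0]);yy=np.array([.242,.970,0])
def loc(px,z):
    P=plane(c,cr(px),z)-tcp; return np.c_[P@zx,P@yy].round(4).tolist()
zt=tcp[2]-.1698+.008
print('plate',loc([[58,242],[686,240]],zt),loc([[77,540],[668,540]],zt))
print('deck',loc([[104,175],[620,175]],.03),'bar',loc([[166,195],[560,195]],.022))
print('rail in',loc([[100,163],[650,163]],.036),'out',loc([[100,45],[650,45]],.036))
```

```text
plate [[-0.0277, 0.0616], [0.0271, 0.0617]] [[-0.0276, 0.0343], [0.0271, 0.0342]]
deck [[-0.0317, 0.0637], [0.0289, 0.0637]] bar [[-0.0255, 0.0607], [0.023, 0.0607]]
rail in [[-0.031, 0.0655], [0.0313, 0.0655]] out [[-0.0303, 0.0783], [0.0306, 0.0783]]
```

Both views agree on the seat centre at about (0.5045, 0.250). The plate needs −1.1 mm in x and +1.4 mm in y. Correcting and lowering to just above the pin.

Request:
play_rows(rows=[-0.0014,0.005,-0.0011,0,0,0,-0.0014,0.015,-0.0011,0,0,0,-0.0014,0.024,-0.0011,0,0,0,-0.0014,0.031,-0.0011,0,0,0,-0.0014,0.036,-0.0011,0,0,0])

```text
time: 17.65
position: [0.5044, 0.251, 0.2015]
orientation: [-0.436, 0.557, -0.557, 0.435]
ft_force: [-0.3, -0.0, -1.9]
grip_width: 0.0544
```

Request:
play_rows(rows=[0,0,0,0,0,0,0,0,0,0,0,0,0,0,0,0,0,0,0,0,0,0,0,0,0,0,0,0,0,0])

```text
time: 18.15
position: [0.5047, 0.2512, 0.2029]
orientation: [0.436, -0.557, 0.557, -0.436]
ft_force: [-0.4, 0.7, -1.8]
grip_width: 0.0545
```

Run:
```python
from h import *
import pickle
st()
c=bot.get_image('wrist');pickle.dump(c,open('w17.pkl','wb'))
cv2.imwrite('pics/w17c.png',cv2.resize(c['img'][95:350,220:410,::-1],None,fx=3,fy=2.3,interpolation=cv2.INTER_CUBIC))
c=bot.get_image('side');cv2.imwrite('pics/s17c.png',cv2.resize(c['img'][95:170,285:390,::-1],None,fx=7,fy=7,interpolation=cv2.INTER_CUBIC))
```

```text
t 18.15 tcp [0.5047 0.2512 0.2029] x [-0.241 -0.971  0.   ] y [ 0. -0. -1.] z [ 0.971 -0.241  0.001] F [-0.41  0.66 -1.83] w 0.0545 q [ 0.039  0.503 -0.708  1.798  0.386  0.984 -1.07 ] tips 0.1734
```

View pics/w17c.png

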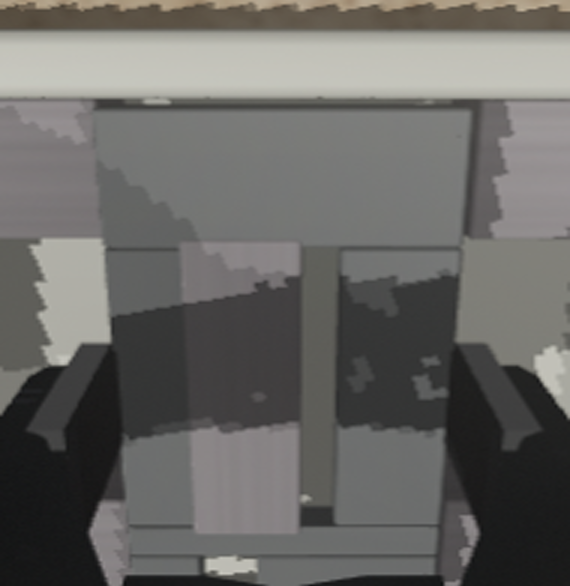

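View pics/s17c.png

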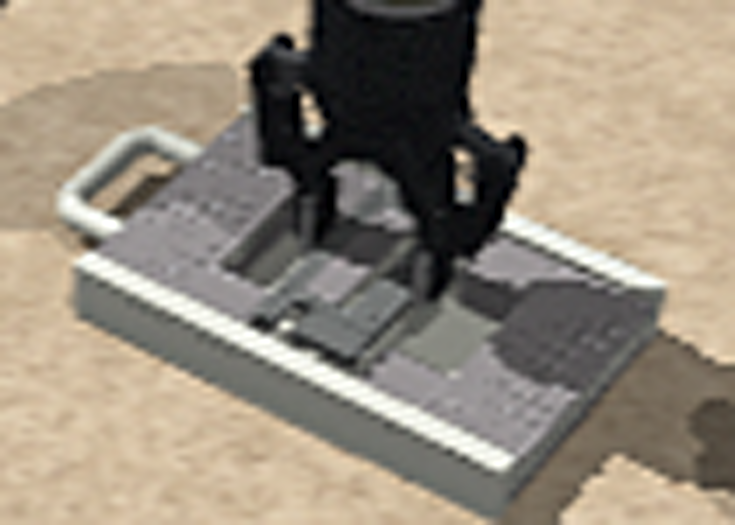

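Run:
```python
import cv2,pickle
c=pickle.load(open('w17.pkl','rb'));i=c['img'][:,:,::-1]
import numpy as np
a=cv2.resize(i[122:182,245:300],None,fx=7,fy=7,interpolation=cv2.INTER_CUBIC);b=cv2.resize(i[122:182,335:390],None,fx=7,fy=7,interpolation=cv2.INTER_CUBIC)
v=np.hstack([a,b]);v=np.clip(v.astype(float)*1.6,0,255).astype(np.uint8);cv2.imwrite('pics/w17d.png',v)
```

```text
(no output)
```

View pics/w17d.png

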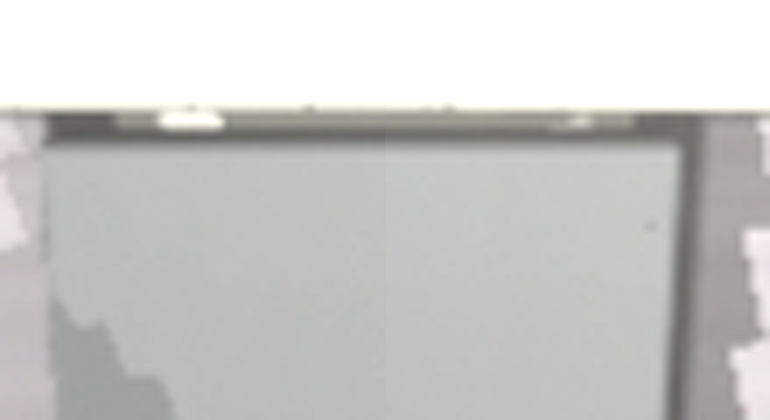

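Run:
```python
from h import *
import pickle
c=pickle.load(open('w17.pkl','rb'))
tcp=np.array([.5047,.2512,.2029]); zx=np.array([.971,-.241,0]);yy=np.array([.241,.971,0])
def loc(px,z):
    P=plane(c,np.array(px)-.5+.07,z)-tcp; return np.c_[P@zx,P@yy].round(4).tolist()
zt=tcp[2]-.1698+.008
print('plate',loc([[251.6,142.9],[377.4,142.9]],zt),'deck',loc([[251.6,140],[380.6,140]],.03),'rail',loc([[300,137.7]],.036))
```

```text
plate [[-0.0279, 0.0619], [0.027, 0.0618]] deck [[-0.0301, 0.0619], [0.0308, 0.0619]] rail [[-0.007, 0.0636]]
```

Request:
play_rows(rows=[0.0009,0,0.0006,0,0,0,0.0009,0.002,0.0006,0,0,0,0.0009,0.004,0.0006,0,0,0,0.0009,0.006,0.0006,0,0,0,0.0009,0.006,0.0006,0,0,0])

```text
time: 18.75
position: [0.5049, 0.2501, 0.1963]
orientation: [0.436, -0.557, 0.557, -0.435]
ft_force: [0.1, -0.2, -1.4]
grip_width: 0.0544
```

Run:
```python
from h import *
st()
```

```text
t 18.75 tcp [0.5049 0.2501 0.1963] x [-0.241 -0.971  0.001] y [-0.001 -0.001 -1.   ] z [ 0.971 -0.241 -0.   ] F [ 0.06 -0.19 -1.37] w 0.0544 q [ 0.037  0.512 -0.703  1.802  0.393  0.973 -1.072] tips 0.1734
```

The underside should now be below the pin's top with no contact force. Continuing down gently.

Request:
play_rows(rows=[0,0.001,0,0,0,0,0,0.002,0,0,0,0,0,0.003,0,0,0,0,0,0.0035,0,0,0,0,0,0.0035,0,0,0,0])

```text
time: 19.25
position: [0.505, 0.2501, 0.1931]
orientation: [0.436, -0.557, 0.557, -0.436]
ft_force: [0.2, -0.1, -1.3]
grip_width: 0.0543
```

Request:
play_rows(rows=[0,0.0005,0,0,0,0,0,0.001,0,0,0,0,0,0.0015,0,0,0,0,0,0.0015,0,0,0,0,0,0.0015,0,0,0,0])

```text
time: 19.75
position: [0.505, 0.2502, 0.1918]
orientation: [0.436, -0.557, 0.557, -0.436]
ft_force: [-1.6, 0.7, 0.4]
grip_width: 0.0546
```

Run:
```python
from h import *
st()
c=bot.get_image('wrist');cv2.imwrite('pics/w19c.png',cv2.resize(c['img'][95:350,220:410,::-1],None,fx=3,fy=2.3,interpolation=cv2.INTER_CUBIC))
c=bot.get_image('side');cv2.imwrite('pics/s19c.png',cv2.resize(c['img'][95:170,285:390,::-1],None,fx=7,fy=7,interpolation=cv2.INTER_CUBIC))
```

```text
t 19.75 tcp [0.505  0.2502 0.1918] x [-0.241 -0.971  0.   ] y [ 0. -0. -1.] z [ 0.971 -0.241  0.   ] F [-1.56  0.67  0.38] w 0.0546 q [ 0.034  0.518 -0.7    1.804  0.399  0.965 -1.077] tips 0.1734
```

View pics/w19c.png

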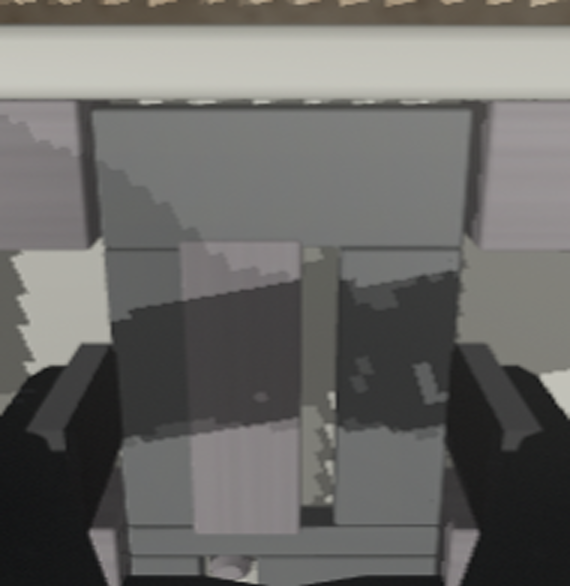

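View pics/s19c.png

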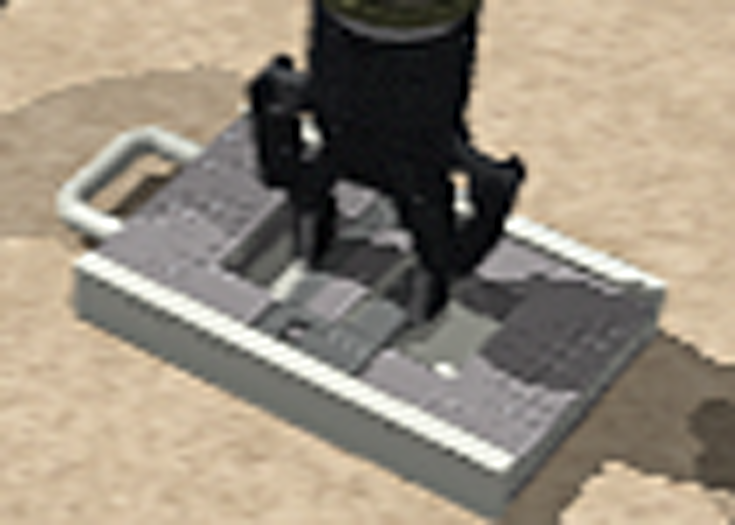

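The pin shows in the notch (wrist crop 230,565) and the gaps are even on both sides. Lowering the last bit to contact.

Request:
play_rows(rows=[0,0.0005,0,0,0,0,0,0.001,0,0,0,0,0,0.0013,0,0,0,0,0,0.0013,0,0,0,0,0,0.0013,0,0,0,0])

```text
time: 20.35
position: [0.505, 0.2503, 0.1916]
orientation: [0.436, -0.557, 0.557, -0.436]
ft_force: [-7.3, -4.2, 16.6]
grip_width: 0.0545
```

Request:
play_rows(rows=[0,-0.001,0,0,0,0,0,-0.001,0,0,0,0,0,-0.001,0,0,0,0,0,-0.001,0,0,0,0,0,-0.001,0,0,0,0], newtons=20)

```text
time: 20.85
position: [0.5051, 0.2502, 0.1917]
orientation: [0.436, -0.557, 0.557, -0.436]
ft_force: [-2.3, -1.9, 7.0]
grip_width: 0.054
```

Request:
play_rows(rows=[0,0,0,0,0,0,0,0,0,0,0,0,0,0,0,0,0,0,0,0,0,0,0,0,0,0,0,0,0,0], claw=60)

```text
time: 21.35
position: [0.505, 0.2501, 0.1913]
orientation: [0.436, -0.557, 0.557, -0.436]
ft_force: [-0.3, 0.2, 0.6]
grip_width: 0.0653
```

Run:
```python
from h import *
st()
c=bot.get_image('wrist');cv2.imwrite('pics/w20c.png',cv2.resize(c['img'][95:350,220:410,::-1],None,fx=3,fy=2.3,interpolation=cv2.INTER_CUBIC))
```

```text
t 21.35 tcp [0.505  0.2501 0.1913] x [-0.241 -0.971  0.   ] y [-0. -0. -1.] z [ 0.971 -0.241 -0.   ] F [-0.34  0.22  0.59] w 0.0653 q [ 0.034  0.519 -0.7    1.804  0.399  0.965 -1.077] tips 0.1734
```

View pics/w20c.png

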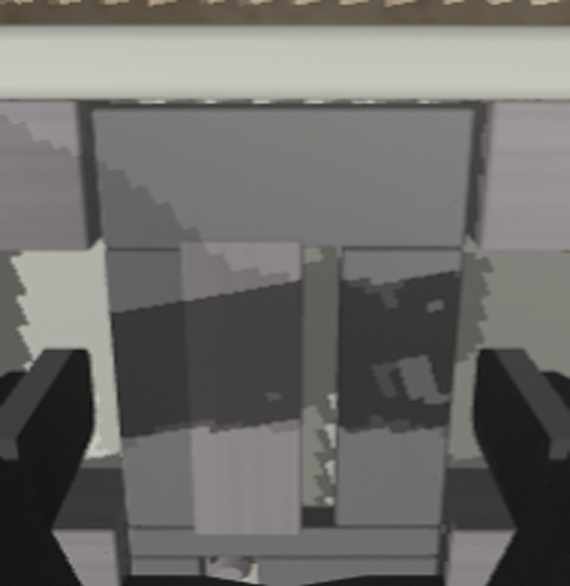

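Released, and the plate did not move. Withdrawing straight up, then moving aside to inspect.

Request:
play_rows(rows=[0,-0.005,0,0,0,0,0,-0.02,0,0,0,0,0,-0.045,0,0,0,0,0,-0.08,0,0,0,0,0,-0.12,0,0,0,0])

```text
time: 21.9
position: [0.5045, 0.2501, 0.3132]
orientation: [-0.436, 0.557, -0.557, 0.436]
ft_force: [1.0, 1.3, 0.8]
grip_width: 0.0653
```

Request:
play_rows(rows=[0.03,0,0,0,0,0,0.06,0,0,0,0,0,0.09,0,0,0,0,0,0.11,0,0,0,0,0,0.11,0,0,0,0,0])

```text
time: 22.4
position: [0.4784, 0.1409, 0.3125]
orientation: [0.435, -0.557, 0.559, -0.435]
ft_force: [-0.8, 0.4, 0.1]
grip_width: 0.0653
```

Run:
```python
from h import *
import pickle
st()
c=bot.get_image('wrist');save(c,'w21.png');pickle.dump(c,open('w21.pkl','wb'))
c=bot.get_image('side');save(c,'s21.png');cv2.imwrite('pics/s21c.png',cv2.resize(c['img'][95:175,285:390,::-1],None,fx=7,fy=7,interpolation=cv2.INTER_CUBIC))
```

```text
t 22.4 tcp [0.4784 0.1409 0.3125] x [-0.244 -0.97   0.002] y [ 0.001 -0.002 -1.   ] z [ 0.97  -0.244  0.002] F [-0.77  0.4   0.06] w 0.0653 q [ 0.319  0.207 -0.762  1.872  0.161  1.124 -0.749] tips 0.1734
```

View pics/w21.png

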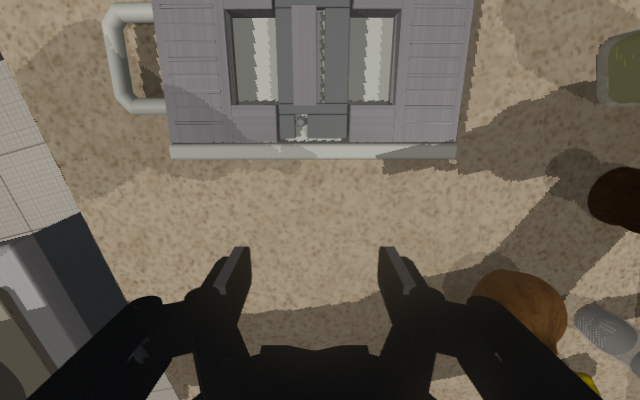

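View pics/s21c.png

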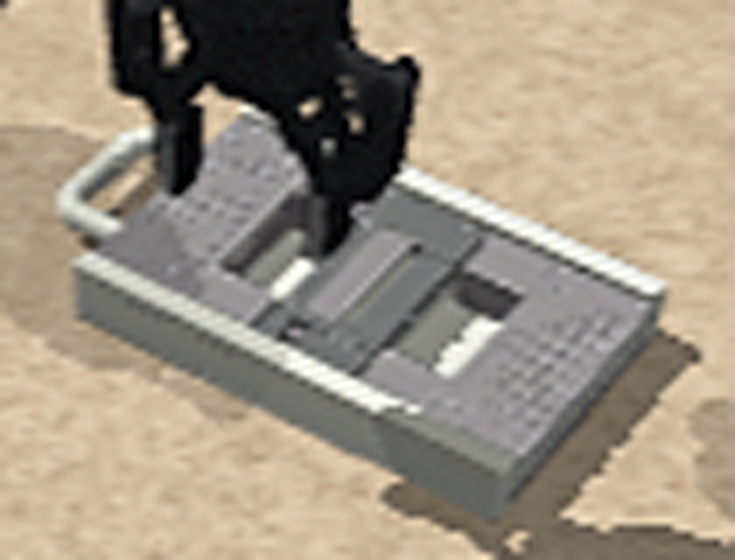

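View pics/s21.png

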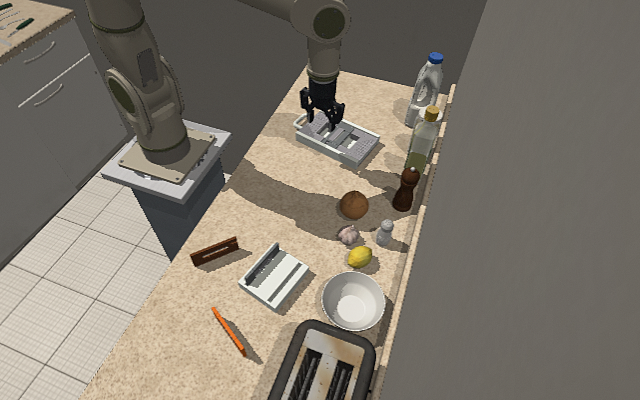

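Run:
```python
from h import *
import pickle
c=pickle.load(open('w21.pkl','rb'))
cv2.imwrite('pics/w21c.png',cv2.resize(c['img'][0:165,220:405,::-1],None,fx=3.6,fy=3.6,interpolation=cv2.INTER_CUBIC))
```

```text
(no output)
```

View pics/w21c.png

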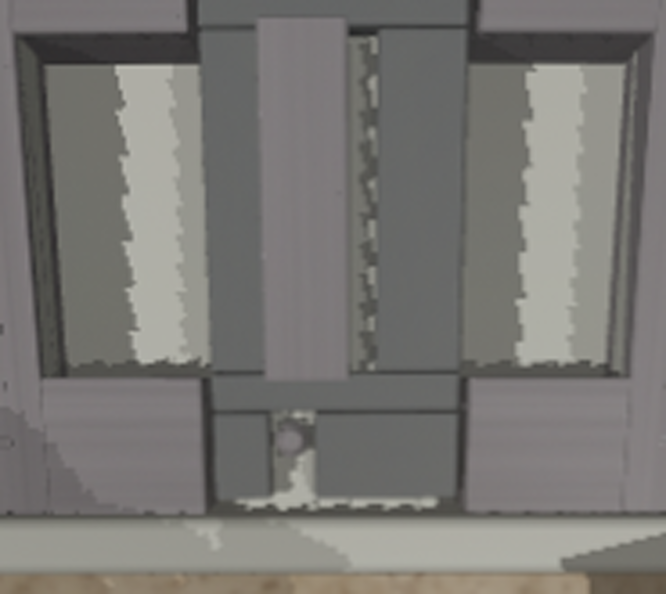

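The pin stands inside the notch (crop 290,437). The side gaps to the deck are even, the plate lies square with no visible tilt or step, and the arm is clear. Handing in.

Run:
```python
from h import *
s=bot.read_state();print(s['time'],np.round(s['ft_force'],2))
print(bot.sign_off())
```

```text
22.5 [ 0.39  0.38 -0.54]
the job is handed in; nothing more can be done
None
```

The blade insert is in the mandoline's seat with its notch over the pin, and the job was handed in at 22.5 s of the 51 s allowed.

**What I did:** The far slot held the notched insert with the plain blade; the near one was the toothed comb, so I left it. I lifted the blade out by its upper edge and set its lower edge on the worktop. I then tilted it and drew the fingers away until it lay flat, blade face up and released. After that I took it by both long edges, turned it about 90° and lowered it into the seat until it touched, then opened the fingers and backed off.

**Last checks:**
- **Fit:** The wrist picture shows the pin inside the notch, even gaps to both deck edges and no visible tilt or step.
- **Depth:** Contact came about 0.2 mm from the computed seated height. Flushness rests on that and the pictures, as I did not measure it separately.
- **Forces:** The highest wrist force I read was about 17 N, at the final seating contact; the arm was clear of everything at hand-in.
- **Surroundings:** The comb, the look-alikes and the other things nearby appear unmoved in the last side view.

**Disagreement:** The cameras differed by 2 to 3 mm on the seat's position. I used the close wrist views, which agreed with each other within about 1 mm.

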